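# Load the gearbox parts basket and hang it to dry

## Robot

A 7-joint arm with a two-finger parallel gripper is mounted at the origin on the work surface. World frame = base frame: x ahead of the robot, y to its left, z up, the work surface at z = 0. Lengths are in m, angles in rad, forces in N, time in s.
With the tool pointing down it reaches from about 0.4 to 0.85 m from the base axis. Payload 10.4 kg.
Tool frame: the origin (TCP) lies midway between the tips of the shut fingers; the grasp point (between the pads) lies 19 mm behind it; z points along the fingers, y is the direction in which the jaws open and shut (so a half turn about z gives the same grasp; the last joint's range is limited). The gripper opens to 87 mm and grips with 3 to 60 N. Pads are 19 mm wide; open, the fingers measure 117 mm over their backs; the gripper's body (75 mm by 190 mm) begins 51 mm behind the grasp point.
Start: joints at [1.133, 0.332, -0.065, 1.46, 0.022, 1.35, -0.088], TCP at [0.252, -0.572, 0.223] pointing down, gripper open.
Joint ranges: [-2.6, 2.6], [-0.5, 2.12], [-1.47, 1.34], [0.16, 2.42], [-1.27, 4.41], [0.06, 2.06], [-2.6, 2.6]. Speed limits (rad/s): [2.22, 2.22, 2.79, 2.79, 3.14, 3.14, 3.14].

## Interface

Orientations are given as a unit quaternion [x, y, z, w].
In Python, from bench import r gives the robot as it stands.
- The arm moves only by the tool step_arm, never from a script. Its argument "increments" is a list of rows, each a list of 2 entries, a list of its own where there are three numbers: the shift along the tool's x, y, z in m, then the turn, a rotation vector about the tool's x, y, z in rad. A call has 1 to 5 rows; each row is the pose to reach, as a shift and turn from the pose measured when the call began, along the tool's axes at that moment; what a row does not reach only later rows make up. A row lasts 1/10 s, in which the tool goes at most 50 mm and 8.59 degrees, less where a joint would pass 70% of its speed; a pose out of reach is approached as far as the arm can. A call with a gripper value outside its range is refused whole. "hand" is the closure, from -1 (fully open) to 1 (shut), so that 0 is half open, set as the call begins (left out, the last holds). The fingers move at their own pace and stop on an object; "grip_force" is the grip in N (left out, the last holds). Time passes only in rows, so rows that repeat a pose let the fingers close. It gives the time, the measured TCP pose, the force and the opening at its end, in the units of the state.
- r.read_state(): the state, without advancing time (a new reading comes with each control period).
- r.camera(name): name is "scene" or "side" or "wrist"; returns a dict with "pixels" (480x640x3 uint8, blue, green, red), "camera_matrix" (3x3 intrinsics, pixels), "k1" (the pictures are not rectified: a ray, as slopes to the right and down, at radius r is drawn at 1 + k1 r^2 times it, then the intrinsics apply), "extrinsics" (4x4, takes a point from camera to world coordinates). Camera axes: x right, y up, looking along -z (the intrinsics and any distortion apply to the point x, -y, -z); pixel columns grow to the right and rows downward; lengths in m; the calibration is good to about 2 mm. A picture is of the moment at which its call begins. There is no depth.
- r.close_job(): hands the job in, once; it reports no verdict.
The state is a dict: "time": time; "joint_positions": joint angles; "joint_vel": joint speeds; "joint_torque": joint torques, N m; "ee_pos": TCP position; "eef_rot": TCP orientation; "ft_force": force on the tool from outside, world axes, zero at the start; "torque": the same for the moment, N m; "width": finger opening in m.
Only numpy, scipy, OpenCV 4.12 (cv2) and the standard library are available. Lean on these libraries where they do the work, as an engineer would, in place of code of your own. Each camera call takes 0.05 s, during which the arm holds its last target.

## Task

Roll each idler shaft out of its spring clip (sideways through the open mouth, not straight up or endways) and put it, with each stub gear standing on the bench, into the parts basket while the basket hangs on the loading stand's hooks. Then carry the loaded basket, level and without setting it down, over to the hooks of the drain stand (the one with the drip tray) and hang it there, and only then push the dryer switch lever all the way over, away from the robot. Some shafts or gears may be missing, a gear may get knocked about, and the other things on the bench stay where they are.

Things in the scene. Friction and masses are not known exactly. Their poses are not given: they have to be found in the camera images.
- rack: Fixed aluminium clip rack, base 220 (x) x 130 (y) x 12 mm; origin: centre of underside. Three stations at own x = -70, 0, +70 mm hold shafts along own y, centre 55 mm above the bench. Each has two 14 mm wide clips at own y = -41 and +41 mm (open between, down to the base): flat lower jaw, back wall 14 to 22 mm behind the shaft's centre, sprung upper jaw. Clip tops 73 mm high. Mouths face own -x.
- jaw1 (a joint): Sprung upper jaw pair of clip station 1, rad: 0 shut, 0.3 stop. Its lip hangs 6 mm down in front of the shaft. Straight up, the shaft rises only 7 mm before the stop; drawn level towards the rack's own -x with about 10 N it lifts the lip and is free after 30 mm, then can be raised. It springs shut again.
- jaw2 (a joint): Sprung upper jaw pair of clip station 2, rad: 0 shut, 0.3 stop. Its lip hangs 6 mm down in front of the shaft. Straight up, the shaft rises only 7 mm before the stop; drawn level towards the rack's own -x with about 10 N it lifts the lip and is free after 30 mm, then can be raised. It springs shut again.
- jaw3 (a joint): Sprung upper jaw pair of clip station 3, rad: 0 shut, 0.3 stop. Its lip hangs 6 mm down in front of the shaft. Straight up, the shaft rises only 7 mm before the stop; drawn level towards the rack's own -x with about 10 N it lifts the lip and is free after 30 mm, then can be raised. It springs shut again.
- shaft1_mid (a point): Hollow round plain steel idler shaft, 24 mm diameter, 110 mm long, about 0.09 kg. Point: its centre; own y axis = the shaft's axis. It starts lying in clip station 1 of the rack (own x = -70 mm). May be absent.
- shaft2_mid (a point): Hollow round plain steel idler shaft, 24 mm diameter, 110 mm long, about 0.09 kg. Point: its centre; own y axis = the shaft's axis. It starts lying in clip station 2 of the rack (own x = 0). May be absent.
- shaft3_mid (a point): Hollow round plain steel idler shaft, 24 mm diameter, 110 mm long, about 0.09 kg. Point: its centre; own y axis = the shaft's axis. It starts lying in clip station 3 of the rack (own x = +70 mm). May be absent.
- gear1_mid (a point): Steel stub gear standing on the bench: toothed disc 54 mm over the teeth, 16 mm thick, and a round hub 30 mm in diameter rising 28 mm above it (44 mm tall in all), about 0.08 kg. Point: on its axis, 22 mm above its underside; own z along the hub. Grip it by the hub from above. May be absent.
- gear2_mid (a point): Steel stub gear standing on the bench: toothed disc 54 mm over the teeth, 16 mm thick, and a round hub 30 mm in diameter rising 28 mm above it (44 mm tall in all), about 0.08 kg. Point: on its axis, 22 mm above its underside; own z along the hub. Grip it by the hub from above. May be absent.
- basket_tab (a point): Grip tab of the steel parts basket: upright plate 10 mm thick (own x), 36 mm wide (own y), 38 mm tall; point: its centre, own z up. Below it a cross bar 10 x 64 (y) x 14 mm (top 19 mm below the point), then a 36 mm wide stem down to the floor. Basket: open tray 330 (y) x 136 (x) mm, walls 40 mm tall, underside 148 mm below the point; 0.5 kg empty, under 1 kg loaded.
- bay1 (a point): Loading point of one of the basket's two bays (own axes as the tab's), on its floor, 108 mm from the stem's middle along y, clear of the cross bar above. Inside, a bay is 130 mm wide in x (65 mm each way) and reaches in y 90 mm towards the stem and 54 mm outwards to the end wall. Its floor falls gently outwards (8 mm in 162), so shafts laid along x roll to the end wall and leave room.
- bay2 (a point): Loading point of one of the basket's two bays (own axes as the tab's), on its floor, 108 mm from the stem's middle along y, clear of the cross bar above. Inside, a bay is 130 mm wide in x (65 mm each way) and reaches in y 90 mm towards the stem and 54 mm outwards to the end wall. Its floor falls gently outwards (8 mm in 162), so shafts laid along x roll to the end wall and leave room.
- basket_bar (a point): Middle of the underside of the basket's cross bar (33 mm below the tab's centre); it rests in the hooks.
- load_hook (a point): Loading stand (plain flat base): where the middle of the bar's underside rests when hung, 195 mm above the bench; own x to the stand's back. Two hooks of 8 mm bar at own y = -24, +24 mm come forward from the post (95 mm behind the point); tips 24 mm in front, 22 mm up. The basket starts here, axes alike. To unhook: lift 35 mm or more, then draw 60 mm towards own -x. Stands may swap sides.
- drain_hook (a point): Drain stand (base with a steel drip tray, rim 34 mm high): the same hooks and point as on the loading stand, 195 mm above the bench, own x axis to the back. To hang the basket: bring the bar from the front at least 35 mm above the point, then lower it.
- switch (a joint): Dryer switch lever, fixed behind the rack: 0 = leaning towards the robot (off), about 1.0 = fully over, away from the robot (+x) (on). Stays where it is left; moves with a light push.
- switch_tip (a point): Tip of the 60 mm long switch lever; it swings in the x-z plane and travels about 58 mm in x.
- race: Bystander: plain bearing race ring, 58 mm, 16 mm tall. Origin: centre of underside.
- wrench: Bystander: open wrench, 120 mm long, lying.
- bottle: Bystander: white oil bottle, 56 mm wide, 170 mm tall. Origin: centre of underside.
- tin: Bystander: tin, 90 mm wide and tall. Origin: centre of underside.
- collar: Bystander: dark steel collar, 84 mm wide, 22 mm tall. Origin: centre of underside.
Things that resemble listed ones, but are neither listed nor needed, are in the scene too. Leave any turquoise look-alike of the part that bears shaft2_mid alone.

How it is judged:
By the outcome, as a careful person would: the job done as asked, in the order asked, and still so for the second after the job is handed in, with the robot touching nothing.
Of shaft1, shaft2, shaft3 only 2 to 3 are there at a start; the rules pass over those that are not, and their reading is None.
Of gear1, gear2 only 1 to 2 are there at a start; the rules pass over those that are not, and their reading is None.
At some moment in a run one of gear1, gear2 may be knocked a few centimetres aside while the robot is not near it.
It also fails if it takes over 210 s, if anything falls off the work surface, if the arm or the gripper's body presses on something with over 40 N, if the wrist force passes 120 N, or if a joint passes its speed limit or range.

## Working session

There is one attempt and no reset: what is moved stays moved. The work goes in short steps, Python scripts to look and compute and a tool call to move; the robot and the scene stay as the last step left them, time stands still between calls to the robot, and variables do not carry over. Pictures are saved under pics/ and viewed, and the job is handed in when it is done.

Besides the shell and the picture viewer there is one more tool, called in YAML: its name, and indented under it one key for each argument. step_arm: Moves the arm, as the interface text tells. Its arguments: {"type":"object","properties":{"increments":{"type":"array"},"hand":{"type":"number"},"grip_force":{"type":"number"}},"required":["increments"]}

```bash
ls; mkdir -p pics; cat > h.py <<'E'
import numpy as np, cv2
from bench import r
def snap(n,f):
    c=r.camera(n); cv2.imwrite('pics/'+f+'.png',c['pixels']); np.savez('pics/'+f+'.npz',p=c['pixels'],K=c['camera_matrix'],k=c['k1'],E=c['extrinsics']); return c
def load(f):
    d=np.load('pics/'+f+'.npz'); return dict(pixels=d['p'],camera_matrix=d['K'],k1=float(d['k']),extrinsics=d['E'])
def ray(c,uv):
    K=np.array(c['camera_matrix']);E=np.array(c['extrinsics'])
    q=np.linalg.inv(K)@np.array([uv[0],uv[1],1.]);rd=np.hypot(q[0],q[1]);x=rd
    for _ in range(30): x=rd/(1+c['k1']*x*x)
    s=x/rd if rd>0 else 1
    d=E[:3,:3]@np.array([q[0]*s,-q[1]*s,-1]);return E[:3,3],d/np.linalg.norm(d)
def onz(c,uv,z):
    o,d=ray(c,uv);return o+d*(z-o[2])/d[2]
def tri(c1,u1,c2,u2):
    o1,d1=ray(c1,u1);o2,d2=ray(c2,u2)
    A=np.stack([d1,-d2],1);t=np.linalg.lstsq(A,o2-o1,rcond=None)[0]
    a=o1+d1*t[0];b=o2+d2*t[1];return (a+b)/2,np.linalg.norm(a-b)
def proj(c,P):
    K=np.array(c['camera_matrix']);E=np.array(c['extrinsics'])
    p=E[:3,:3].T@(np.array(P)-E[:3,3]);a=np.array([p[0]/-p[2],-p[1]/-p[2]]);a=a*(1+c['k1']*(a@a));return K[:2,:2]@a+K[:2,2]
E
python3 - <<'E'
from h import *
for n in('scene','side','wrist'):
    c=snap(n,n+'0');print(n,c['camera_matrix'],c['k1'],c['extrinsics'])
print(r.read_state())
E
```

```text
pics
scene [[610.82948822   0.         328.35735079]
 [  0.         610.82948822 247.57489186]
 [  0.           0.           1.        ]] -0.134054409304557 [[ 0.42080356 -0.61663054  0.66535039  1.79662453]
 [ 0.90686656  0.26755751 -0.32558565 -0.6344216 ]
 [ 0.02274656  0.74039162  0.67179077  1.47147706]
 [ 0.          0.          0.          1.        ]]
side [[549.5960135    0.         312.36591901]
 [  0.         549.5960135  235.52088323]
 [  0.           0.           1.        ]] 0.03729601359271391 [[-0.6887354   0.55395731 -0.46773373 -0.22315771]
 [-0.72496708 -0.51896142  0.45288164  0.68041164]
 [ 0.00814133  0.65100717  0.75902792  1.27214801]
 [ 0.          0.          0.          1.        ]]
wrist [[337.82773848   0.         319.22630465]
 [  0.         337.82773848 239.64251739]
 [  0.           0.           1.        ]] -0.04580433360574239 [[ 4.03508211e-01  8.76347959e-01  2.63050144e-01  3.24454633e-01]
 [-9.14975901e-01  3.86622013e-01  1.15509826e-01 -5.39741331e-01]
 [-4.74176267e-04 -2.87293706e-01  9.57842420e-01  3.84770393e-01]
 [ 0.00000000e+00  0.00000000e+00  0.00000000e+00  1.00000000e+00]]
{'time': 0.15, 'joint_positions': array([ 1.13341399,  0.33271776, -0.06470556,  1.46069321,  0.02162432,
        1.34985494, -0.08848372]), 'joint_vel': array([ 0.00021309, -0.00183667, -0.00084076, -0.00145468,  0.00096616,
        0.00022092, -0.00034666]), 'joint_torque': array([ 4.34052790e-04, -6.23633766e+01,  2.47356476e-02, -3.90146434e+01,
       -6.11924473e-02,  3.73168127e-02,  1.67162038e-04]), 'ee_pos': array([ 0.25176517, -0.57177238,  0.22196865]), 'eef_rot': array([ 9.78566917e-01,  2.05928508e-01, -1.29710618e-04, -4.71030255e-04]), 'ft_force': array([-0.14432733, -0.51024027, -0.72795775]), 'torque': array([0.01897861, 0.00765761, 0.02993752]), 'width': 0.08721815511799086}
```

View pics/scene0.png

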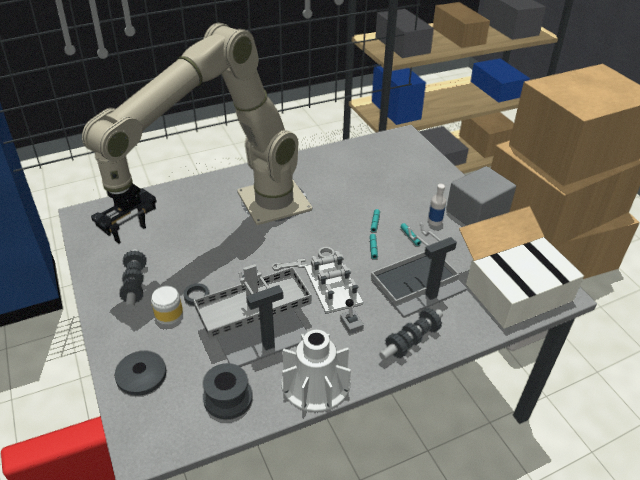

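View pics/side0.png

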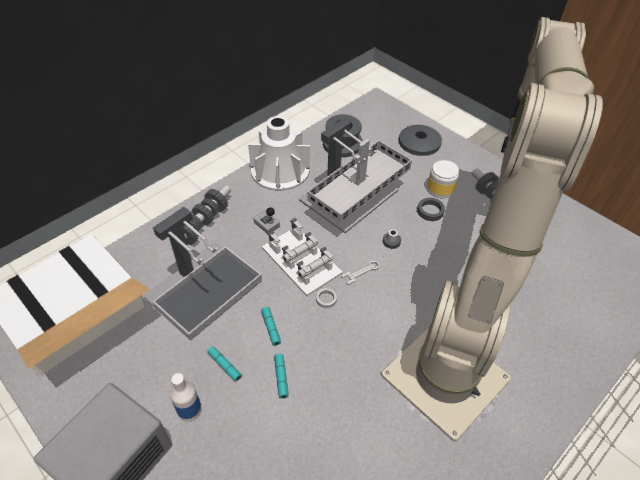

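View pics/wrist0.png

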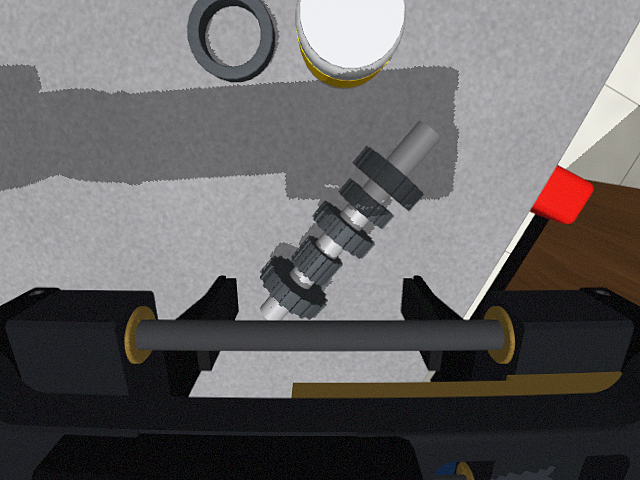

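The bench is laid out like this. The basket hangs at about (255,300) in the scene view, the rack is at (335,280), and the drain stand with its tray is at (430,270). One gear shows in the side view at (392,240). Next I'll zoom in.

```bash
python3 - <<'E'
from h import *
c=load('scene0')['pixels'][200:370,170:480]; cv2.imwrite('pics/z1.png',cv2.resize(c,None,fx=2.5,fy=2.5,interpolation=cv2.INTER_CUBIC))
c=load('side0')['pixels'][110:320,140:440]; cv2.imwrite('pics/z2.png',cv2.resize(c,None,fx=2.6,fy=2.6,interpolation=cv2.INTER_CUBIC))
E
```

```text
(no output)
```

View pics/z1.png

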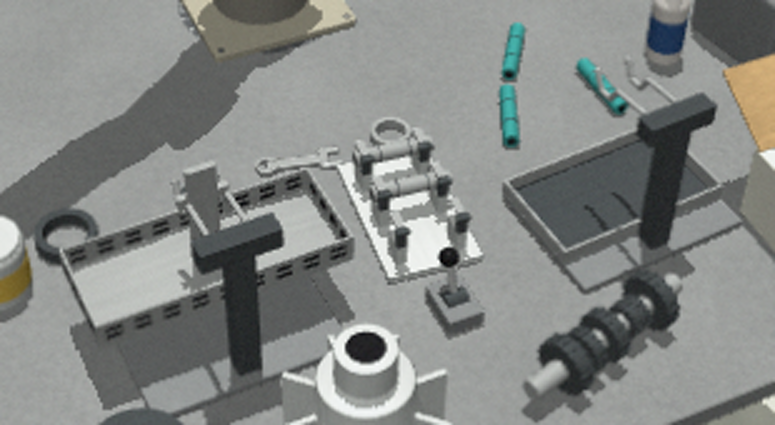

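View pics/z2.png

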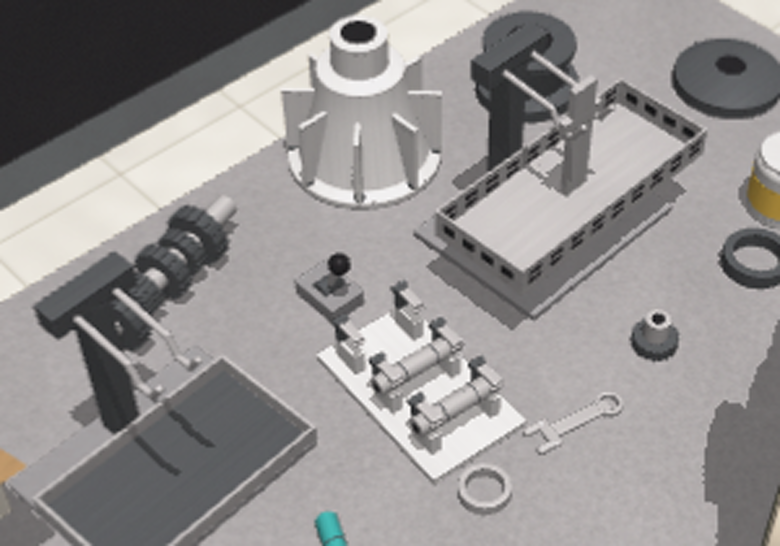

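```bash
python3 - <<'E'
from h import *
s=load('scene0');d=load('side0')
zs=lambda a,b:(170+a/2.5,200+b/2.5)
zd=lambda a,b:(140+a/2.6,110+b/2.6)
np.set_printoptions(precision=4,suppress=True)
print('rack side',*[onz(d,zd(*q),.012) for q in((318,353),(437,478),(525,418))])
print('rack scene',*[onz(s,zs(*q),.012) for q in((340,165),(392,280),(482,252))])
g=onz(d,zd(657,320),.044);print('gear hubtop',g,'scene proj',proj(s,g))
# tab top corners
print('tab',tri(s,zs(201,166),d,zd(583,82)))
print('switch knob',tri(s,zs(449,257),d,zd(339,264)))
print('hook tips drain',tri(s,zs(632,62),d,zd(154,388)),tri(s,zs(585,65),d,zd(196,355)))
print('teal etc race',onz(d,zd(484,488),.016), 'collar', onz(d,(431,209),.02))
print('wrench ends',onz(d,zd(540,440),.004),onz(d,zd(610,403),.004))
# basket corners top rim  z=.195+.033-.148+.04=.12
print('basket rim side',*[onz(d,zd(*q),.12) for q in((438,215),(530,275),(706,133),(622,84))])
print('basket rim scene',*[onz(s,zs(*q),.12) for q in((63,248),(105,328),(353,238),(310,176))])
E
```

```text
rack side [0.6259 0.0646 0.012 ] [0.4073 0.0837 0.012 ] [ 0.3991 -0.0416  0.012 ]
rack scene [ 0.4061 -0.0373  0.012 ] [ 0.6266 -0.0604  0.012 ] [0.6297 0.0673 0.012 ]
gear hubtop [ 0.3781 -0.2323  0.044 ] scene proj [249.0393 269.9326]
tab (array([ 0.5656, -0.2828,  0.2471]), np.float64(0.005106113197776538))
switch knob (array([ 0.6695, -0.0059,  0.0747]), np.float64(0.004022978107931411))
hook tips drain (array([0.5674, 0.3025, 0.2088]), np.float64(0.004199003626867231)) (array([0.561 , 0.2453, 0.2172]), np.float64(0.01430908788679005))
teal etc race [0.3621 0.0581 0.016 ] collar [ 0.3737 -0.4133  0.02  ]
wrench ends [ 0.3707 -0.0367  0.004 ] [ 0.3527 -0.1306  0.004 ]
basket rim side [ 0.6158 -0.1136  0.12  ] [ 0.4792 -0.1236  0.12  ] [ 0.4969 -0.444   0.12  ] [ 0.6268 -0.438   0.12  ]
basket rim scene [ 0.5083 -0.4451  0.12  ] [ 0.6487 -0.4354  0.12  ] [ 0.6324 -0.1177  0.12  ] [ 0.5122 -0.1242  0.12  ]
```

```bash
cat >> h.py <<'E'
from scipy.spatial.transform import Rotation as R
np.set_printoptions(precision=4,suppress=True)
def tool(yaw,tilt=0,ax=(1,0,0)):
    """tool-down, tool x at world yaw (deg); then tilt deg about tool axis"""
    a=np.radians(yaw);b=R.from_matrix(np.array([[np.cos(a),np.sin(a),0],[np.sin(a),-np.cos(a),0],[0,0,-1.]]))
    return b*R.from_rotvec(np.radians(tilt)*np.array(ax))
def go(p,yaw=None,tilt=0,ax=(1,0,0)):
    s=r.read_state();Rc=R.from_quat(s['eef_rot']);d=Rc.inv().apply(np.array(p)-s['ee_pos'])
    w=(Rc.inv()*tool(yaw,tilt,ax)).as_rotvec() if yaw is not None else np.zeros(3)
    print('inc',[d.round(4).tolist(),w.round(4).tolist()],'len',np.linalg.norm(d).round(3),'rows',max(np.linalg.norm(d)/.05,np.linalg.norm(w)/.15).round(1),'t',s['time'])
def st():
    s=r.read_state();m=R.from_quat(s['eef_rot']).as_matrix();print('t',round(s['time'],2),'p',s['ee_pos'],'yaw',np.degrees(np.arctan2(m[1,0],m[0,0])).round(2),'zdir',m[:,2],'F',s['ft_force'],'T',s['torque'],'w',round(s['width'],4),'q',s['joint_positions'])
E
python3 -c "
from h import *
go((.40,.01,.30),0)"
```

```text
inc [[0.3701, -0.4728, -0.0776], [-0.0009, 0.0003, 0.4148]] len 0.605 rows 12.1 t 0.15
```

step_arm:
  increments:
    - [[0.03,-0.04,-0.03],[0,0,0.1]]
    - [[0.06,-0.08,-0.05],[0,0,0.2]]
    - [[0.09,-0.12,-0.07],[0,0,0.3]]
    - [[0.12,-0.16,-0.078],[0,0,0.415]]
    - [[0.16,-0.2,-0.078],[0,0,0.415]]

```text
time: 0.65
ee_pos: [0.3102, -0.3439, 0.3004]
eef_rot: [1.0, -0.003, 0.0, 0.0]
ft_force: [1.5, -0.4, 0.3]
width: 0.0871
```

```bash
python3 -c "
from h import *
go((.40,.01,.30),0);st()"
```

```text
inc [[0.0879, -0.3544, 0.0002], [0.001, -0.0007, -0.0053]] len 0.365 rows 7.3 t 0.65
t 0.65 p [ 0.3102 -0.3439  0.3004] yaw -0.3 zdir [ 0.0007 -0.001  -1.    ] F [ 1.4749 -0.4375  0.3403] T [ 0.0524 -0.0695  0.0013] w 0.0871 q [ 0.9266 -0.0505 -0.1804  1.7311 -0.0089  1.4589 -0.8287]
```

step_arm:
  increments:
    - [[0.06,-0.24,0],[0,0,0]]
    - [[0.06,-0.24,0],[0,0,0]]
    - [[0.06,-0.24,0],[0,0,0]]
    - [[0.06,-0.24,0],[0,0,0]]
    - [[0.06,-0.24,0],[0,0,0]]

```text
time: 1.15
ee_pos: [0.3715, -0.1021, 0.3002]
eef_rot: [1.0, -0.003, 0.0, 0.001]
ft_force: [1.5, -1.7, 0.7]
width: 0.087
```

step_arm:
  increments:
    - [[0.03,-0.11,0],[0,0,0]]
    - [[0.03,-0.11,0],[0,0,0]]
    - [[0.03,-0.11,0],[0,0,0]]
    - [[0.03,-0.11,0],[0,0,0]]

```text
time: 1.55
ee_pos: [0.4022, 0.0104, 0.3001]
eef_rot: [1.0, -0.0, 0.001, 0.001]
ft_force: [-0.7, -1.1, -0.7]
width: 0.0872
```

```bash
python3 -c "
from h import *
st();snap('wrist','w1');snap('side','side1');snap('scene','scene1')"
```

```text
t 1.55 p [0.4022 0.0104 0.3001] yaw -0.02 zdir [ 0.0011 -0.0018 -1.    ] F [-0.6867 -1.1045 -0.6982] T [-0.0364  0.025   0.04  ] w 0.0872 q [ 0.6461 -0.2048 -0.663   1.8327 -0.1243  1.4708 -1.5655]
```

View pics/w1.png

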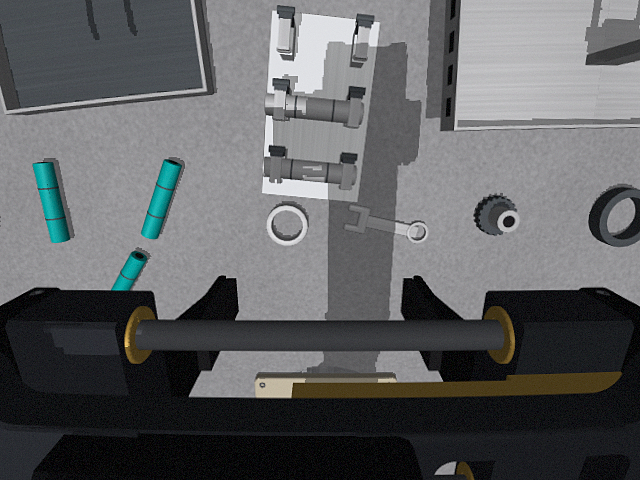

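View pics/side1.png

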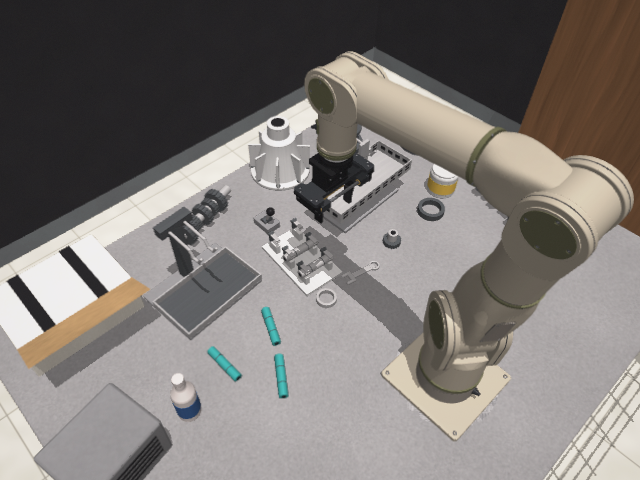

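```bash
python3 - <<'E'
from h import *
c=load('w1')['pixels'][0:210,250:400]; cv2.imwrite('pics/z3.png',cv2.resize(c,None,fx=2.8,fy=2.8,interpolation=cv2.INTER_CUBIC))
c=load('scene0')['pixels'][240:320,295:370]; 
c2=load('side0')['pixels'][215:305,255:350]; cv2.imwrite('pics/z4.png',np.hstack([cv2.resize(c,(400,427),interpolation=cv2.INTER_CUBIC),cv2.resize(c2,(400,427),interpolation=cv2.INTER_CUBIC)]))
E
```

```text
(no output)
```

View pics/z3.png

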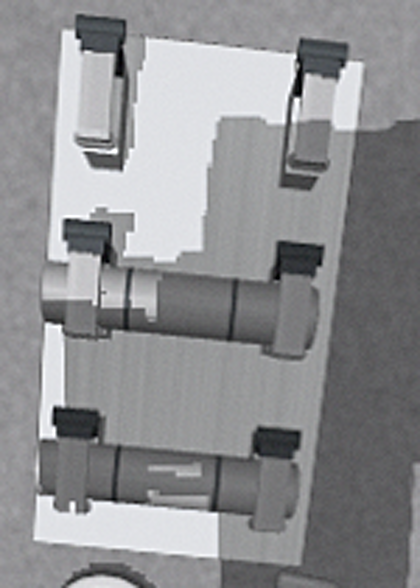

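View pics/z4.png

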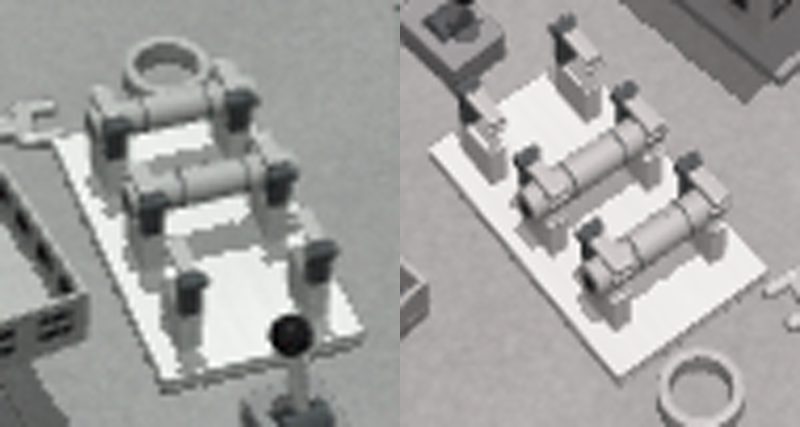

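```bash
python3 - <<'E'
from h import *
w=load('w1');s=load('scene0');d=load('side0')
zw=lambda a,b:(250+a/2.8,b/2.8)
zs=lambda a,b:(295+a*75/400,240+b*80/427)
zd=lambda a,b:(255+a*95/400,215+b*90/427)
for n,l,rr in(('s1',(40,467),(300,492)),('s2',(42,292),(320,320))):
    L=onz(w,zw(*l),.055);Q=onz(w,zw(*rr),.055);print(n,(L+Q)/2,np.linalg.norm(L-Q),'axis deg',np.degrees(np.arctan2(*(L-Q)[[1,0]])))
# ring marks on w1: shaft1 rings (117,475),(217,487)
print('s1 rings',onz(w,zw(117,475),.055),onz(w,zw(217,486),.055)); print('s2 rings',onz(w,zw(127,298),.055),onz(w,zw(233,308),.055))
print('rack w',*[onz(w,zw(*q),.012) for q in((65,30),(363,65),(301,564),(36,541))])
print('s1 mid side',onz(d,zd(655,236),.055),'s2',onz(d,zd(595,163),.055)) 
print('s1 mid scene',onz(s,zs(172,108),.055),'s2',onz(s,zs(222,183),.055))
g=onz(w,(508,221),.044);print('gear',g,'disc',onz(w,(496,214),.014), 'side',onz(d,(392.5,233),.044))
E
```

```text
s1 [0.4446 0.0199 0.055 ] 0.11112392736943469 axis deg 84.54622695238307
s2 [0.5145 0.015  0.055 ] 0.11353639731428418 axis deg 84.53967033472757
s1 rings [0.4465 0.0426 0.055 ] [0.4418 0.0001 0.055 ]
s2 rings [0.5174 0.0371 0.055 ] [ 0.5136 -0.006   0.055 ]
rack w [0.629  0.0642 0.012 ] [ 0.6158 -0.0621  0.012 ] [ 0.4006 -0.0418  0.012 ] [0.4117 0.0854 0.012 ]
s1 mid side [ 0.2615 -0.1719  0.055 ] s2 [ 0.3251 -0.185   0.055 ]
s1 mid scene [0.4499 0.0219 0.055 ] s2 [0.5234 0.0219 0.055 ]
gear [ 0.3814 -0.2345  0.044 ] disc [ 0.3841 -0.2334  0.014 ] side [ 0.3787 -0.2321  0.044 ]
```

```bash
python3 -c "
from h import *
go((.4446,.019,.16),84.55)"
```

```text
inc [[0.0427, -0.0129, 0.1399], [0.0018, 0.0009, -1.4824]] len 0.147 rows 9.9 t 1.7
```

step_arm:
  increments:
    - [[0.02,-0.006,0.03],[0,0,-0.15]]
    - [[0.043,-0.013,0.06],[0,0,-0.3]]
    - [[0.043,-0.013,0.06],[0,0,-0.45]]
    - [[0.043,-0.013,0.06],[0,0,-0.6]]
    - [[0.043,-0.013,0.06],[0,0,-0.75]]
  hand: -0.15
  grip_force: 40

```text
time: 2.2
ee_pos: [0.4447, 0.0177, 0.2393]
eef_rot: [0.931, 0.365, -0.001, 0.001]
ft_force: [0.1, -0.0, 0.0]
width: 0.0555
```

step_arm:
  increments:
    - [[0,0,0],[0,0,-0.15]]
    - [[0,0,0],[0,0,-0.3]]
    - [[0,0,0],[0,0,-0.45]]
    - [[0,0,0],[0,0,-0.6]]
    - [[0,0,0],[0,0,-0.73]]

```text
time: 2.7
ee_pos: [0.4444, 0.0159, 0.2391]
eef_rot: [0.738, 0.674, -0.001, 0.0]
ft_force: [-0.6, 0.4, 0.3]
width: 0.05
```

```bash
python3 -c "
from h import *
st();go((.4446,.019,.12),84.55);snap('wrist','w2')"
```

```text
t 2.7 p [0.4444 0.0159 0.2391] yaw 84.83 zdir [-0.0015 -0.0017 -1.    ] F [-0.6095  0.3989  0.3499] T [-0.0204 -0.0608  0.0467] w 0.05 q [ 0.5611 -0.0521 -0.667   1.8508 -0.0315  1.3335 -0.188 ]
inc [[0.0033, 0.0, 0.1191], [-0.0013, 0.0019, 0.0049]] len 0.119 rows 2.4 t 2.7
```

View pics/w2.png

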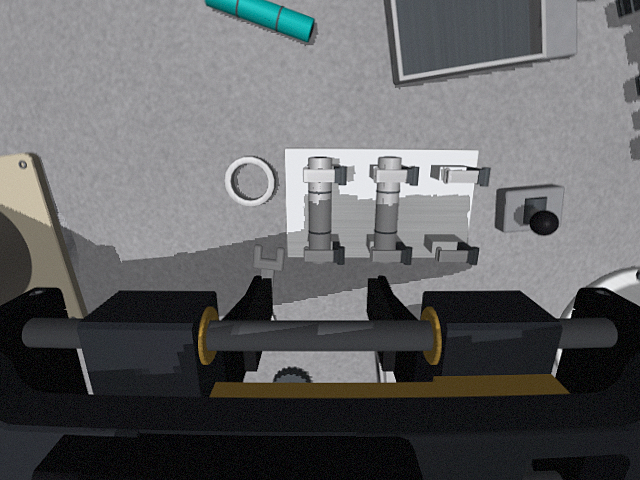

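The wrist view shows both shafts, at columns 320 and 388. Shaft 1 is centred between the fingers, and the clip mouths face left, towards the robot.

step_arm:
  increments:
    - [[0.003,0,0.05],[0,0,0.005]]
    - [[0.003,0,0.1],[0,0,0.005]]
    - [[0.003,0,0.14],[0,0,0.005]]
    - [[0.003,0,0.18],[0,0,0.005]]
    - [[0.003,0,0.197],[0,0,0.005]]

```text
time: 3.25
ee_pos: [0.442, 0.0172, 0.0386]
eef_rot: [0.739, 0.674, -0.003, -0.002]
ft_force: [-0.0, -0.2, 1.6]
width: 0.0501
```

```bash
python3 -c "
from h import *
st();go((.4446,.019,.042),84.55);snap('side','side2')
c=load('side2')['pixels'][190:310,230:380];cv2.imwrite('pics/z5.png',cv2.resize(c,None,fx=4,fy=4))"
```

```text
t 3.25 p [0.442  0.0172 0.0386] yaw 84.72 zdir [-0.0064 -0.0017 -1.    ] F [-0.0144 -0.2131  1.6431] T [-0.0351 -0.0753 -0.0065] w 0.0501 q [ 0.5001  0.206  -0.6821  2.0854  0.165   0.9087 -0.3665]
inc [[0.002, 0.0025, -0.0034], [-0.0062, 0.0023, 0.003]] len 0.005 rows 0.1 t 3.25
```

View pics/z5.png

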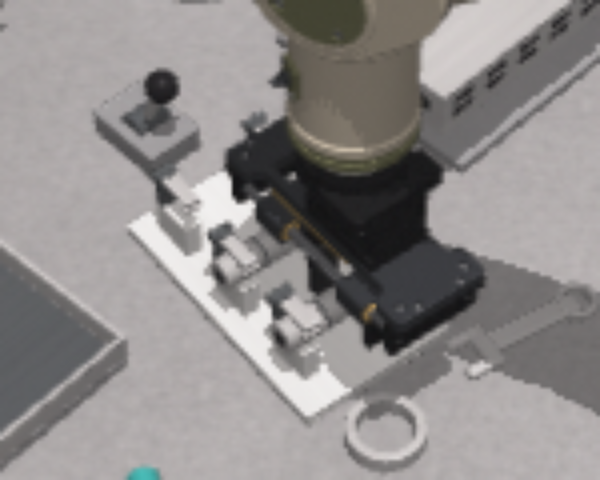

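Fingers straddle shaft 1. Next I correct the pose slightly and close.

step_arm:
  increments:
    - [[0.002,0.002,-0.003],[-0.006,0.002,0.003]]
    - [[0.002,0.002,-0.003],[-0.006,0.002,0.003]]
    - [[0.002,0.002,-0.003],[-0.006,0.002,0.003]]
    - [[0.002,0.002,-0.003],[-0.006,0.002,0.003]]
    - [[0.002,0.002,-0.003],[-0.006,0.002,0.003]]
  hand: 1
  grip_force: 35

```text
time: 3.8
ee_pos: [0.4443, 0.0188, 0.0414]
eef_rot: [0.74, 0.673, -0.0, 0.0]
ft_force: [-0.9, -1.5, 5.4]
width: 0.0227
```

```bash
python3 -c "
from h import *
st()"
```

```text
t 3.8 p [0.4443 0.0188 0.0414] yaw 84.53 zdir [-0.     -0.0005 -1.    ] F [-0.9403 -1.4739  5.4264] T [-0.1445 -0.0002  0.0177] w 0.0227 q [ 0.4995  0.2012 -0.6835  2.083   0.1614  0.9082 -0.3694]
```

step_arm:
  increments:
    - [[0,-0.008,0],[0,0,0]]
    - [[0,-0.016,0],[0,0,0]]
    - [[0,-0.024,0],[0,0,0]]
    - [[0,-0.032,0],[0,0,0]]
    - [[0,-0.038,0],[0,0,0]]

```text
time: 4.3
ee_pos: [0.4055, 0.0224, 0.0414]
eef_rot: [0.74, 0.673, -0.0, 0.0]
ft_force: [0.5, -0.6, -0.2]
width: 0.023
```

```bash
python3 -c "
from h import *
st();snap('side','side3');snap('wrist','w3')
c=load('side3')['pixels'][190:310,230:380];cv2.imwrite('pics/z6.png',cv2.resize(c,None,fx=4,fy=4))"
```

```text
t 4.3 p [0.4055 0.0224 0.0414] yaw 84.54 zdir [-0.0004 -0.0009 -1.    ] F [ 0.4704 -0.5511 -0.1921] T [ 0.0003 -0.0696 -0.0654] w 0.023 q [ 0.5233  0.1105 -0.7062  2.1713  0.0933  0.8888 -0.3342]
```

View pics/z6.png

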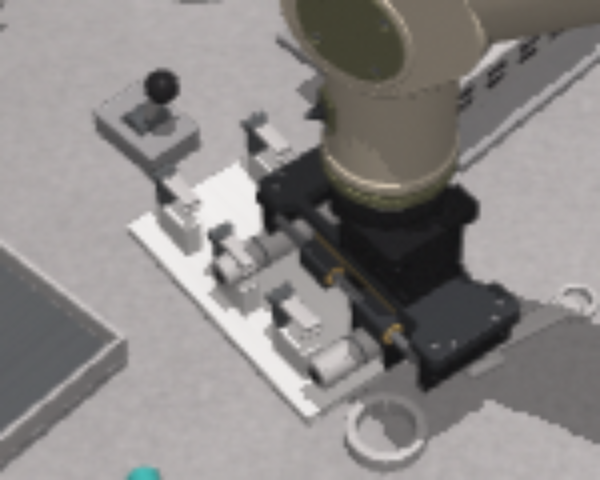

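step_arm:
  increments:
    - [[0,0,-0.05],[0,0,0]]
    - [[0,0,-0.1],[0,0,0]]
    - [[0,0,-0.15],[0,0,0]]
    - [[0,0,-0.2],[0,0,0]]
    - [[0,0,-0.24],[0,0,0]]

```text
time: 4.9
ee_pos: [0.406, 0.0228, 0.2847]
eef_rot: [0.74, 0.673, 0.0, 0.002]
ft_force: [0.9, 0.3, -0.2]
width: 0.0227
```

```bash
python3 -c "
from h import *
st();go((.44,-.27,.32),2)"
```

```text
t 4.9 p [0.406  0.0228 0.2847] yaw 84.55 zdir [ 0.0025 -0.002  -1.    ] F [ 0.8589  0.3275 -0.2342] T [-0.0081 -0.17    0.0544] w 0.0227 q [ 0.5952 -0.1875 -0.6568  1.8539 -0.1129  1.4352 -0.1332]
inc [[-0.2883, 0.0617, -0.0346], [0.0035, -0.0005, 1.4407]] len 0.297 rows 9.6 t 4.9
```

step_arm:
  increments:
    - [[-0.03,0.006,-0.01],[0,0,0.14]]
    - [[-0.06,0.012,-0.02],[0,0,0.28]]
    - [[-0.09,0.018,-0.035],[0,0,0.42]]
    - [[-0.12,0.025,-0.035],[0,0,0.56]]
    - [[-0.15,0.03,-0.035],[0,0,0.71]]

```text
time: 5.4
ee_pos: [0.422, -0.1307, 0.3206]
eef_rot: [0.929, 0.371, 0.001, 0.002]
ft_force: [0.3, 0.7, -0.2]
width: 0.023
```

```bash
python3 -c "
from h import *
st();go((.44,-.27,.32),2)"
```

```text
t 5.4 p [ 0.422  -0.1307  0.3206] yaw 43.54 zdir [ 0.0036 -0.0026 -1.    ] F [ 0.2718  0.6824 -0.183 ] T [-0.0075 -0.0617 -0.0235] w 0.023 q [ 0.78   -0.0987 -0.5327  1.724  -0.0486  1.4986 -0.5582]
inc [[-0.0829, 0.1134, 0.001], [0.0039, -0.0024, 0.725]] len 0.14 rows 4.8 t 5.4
```

step_arm:
  increments:
    - [[-0.02,0.025,0],[0,0,0.145]]
    - [[-0.04,0.05,0],[0,0,0.29]]
    - [[-0.06,0.08,0],[0,0,0.435]]
    - [[-0.083,0.113,0],[0,0,0.58]]
    - [[-0.083,0.113,0],[0.004,-0.002,0.725]]

```text
time: 5.9
ee_pos: [0.4385, -0.2753, 0.3199]
eef_rot: [1.0, 0.011, -0.001, -0.0]
ft_force: [-0.8, -0.3, -1.7]
width: 0.0228
```

```bash
python3 -c "
from h import *
st();snap('wrist','w4')"
```

```text
t 5.9 p [ 0.4385 -0.2753  0.3199] yaw 1.27 zdir [-0.0013  0.0002 -1.    ] F [-0.8027 -0.3088 -1.7218] T [ 0.0682  0.1002 -0.0017] w 0.0228 q [ 0.8737  0.0858 -0.4279  1.5593  0.036   1.5055 -1.1038]
```

View pics/w4.png

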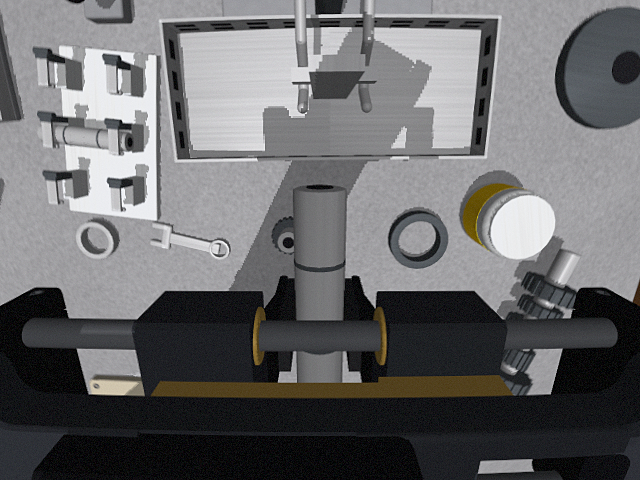

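```bash
python3 - <<'E'
from h import *
w=load('w4')
c=w['pixels'][0:170,150:510];cv2.imwrite('pics/z7.png',cv2.resize(c,None,fx=2.2,fy=2.2,interpolation=cv2.INTER_CUBIC))
C=[onz(w,q,.12) for q in((175,160),(488,157),(501,17),(160,21))]
for q in C:print(q)
print('mean',np.mean(C,0),[np.linalg.norm(C[i]-C[(i+1)%4]).round(4) for i in range(4)])
for a,b in((1,0),(2,3)):
    v=C[b]-C[a];print('yaw of y',np.degrees(np.arctan2(v[1],v[0]))-90)
print('gear',onz(w,(289,242),.044),onz(w,(285,236),.012))
E
```

```text
[ 0.4935 -0.1215  0.12  ]
[ 0.5043 -0.4526  0.12  ]
[ 0.6371 -0.4462  0.12  ]
[ 0.6254 -0.1176  0.12  ]
mean [ 0.5651 -0.2845  0.12  ] [np.float64(0.3313), np.float64(0.1329), np.float64(0.3288), np.float64(0.132)]
yaw of y 1.8775640234489828
yaw of y 2.0289301808696507
gear [ 0.3818 -0.2355  0.044 ] [ 0.3808 -0.227   0.012 ]
```

View pics/z7.png

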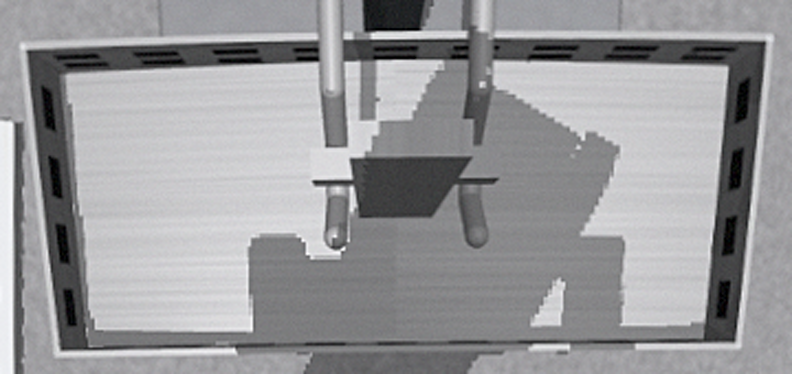

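```bash
python3 -c "
from h import *
go((.5611,-.1731,.25),2,-15)"
```

```text
inc [[0.1236, -0.0974, 0.0701], [-0.2633, 0.0036, -0.0193]] len 0.172 rows 3.4 t 5.95
```

step_arm:
  increments:
    - [[0.02,-0.045,0],[0,0,0]]
    - [[0.05,-0.085,0],[0,0,0]]
    - [[0.09,-0.097,0.03],[-0.1,0,-0.01]]
    - [[0.124,-0.097,0.06],[-0.2,0.002,-0.02]]
    - [[0.124,-0.097,0.07],[-0.263,0.004,-0.02]]

```text
time: 6.45
ee_pos: [0.5637, -0.1695, 0.2461]
eef_rot: [0.991, 0.023, 0.002, 0.13]
ft_force: [-1.4, 0.2, -1.1]
width: 0.0232
```

```bash
python3 -c "
from h import *
st();go((.5611,-.1731,.100),2,-15)"
```

```text
t 6.45 p [ 0.5637 -0.1695  0.2461] yaw 2.61 zdir [ 0.009  -0.2582 -0.966 ] F [-1.3577  0.2203 -1.0947] T [ 0.4433  0.0901 -0.0534] w 0.0232 q [ 0.5504  0.2462 -0.5784  1.5796  0.4038  1.3661 -1.624 ]
inc [[-0.0023, -0.0344, 0.142], [-0.0004, 0.0, 0.0111]] len 0.146 rows 2.9 t 6.45
```

Descending inside the bay in steps, with a picture partway down.

step_arm:
  increments:
    - [[-0.002,-0.011,0.042],[0,0,0.011]]
    - [[-0.002,-0.022,0.085],[0,0,0.011]]
    - [[-0.002,-0.022,0.085],[0,0,0.011]]

```text
time: 6.75
ee_pos: [0.558, -0.1692, 0.1528]
eef_rot: [0.991, 0.02, -0.002, 0.129]
ft_force: [-0.7, -0.7, -1.0]
width: 0.0231
```

```bash
python3 -c "
from h import *
st();go((.5611,-.1731,.100),2,-15);snap('scene','scene4');snap('side','side4')
a=load('scene4')['pixels'][210:360,170:370];b=load('side4')['pixels'][100:250,270:470];cv2.imwrite('pics/z8.png',cv2.resize(np.hstack([a,b]),(800,300)))"
```

```text
t 6.75 p [ 0.558  -0.1692  0.1528] yaw 2.22 zdir [ 0.0003 -0.256  -0.9667] F [-0.6942 -0.7075 -1.0136] T [0.3815 0.015  0.0326] w 0.0231 q [ 0.5383  0.3111 -0.5652  1.7064  0.4552  1.2081 -1.7079]
inc [[0.0034, -0.0096, 0.052], [-0.0031, 0.0086, 0.0063]] len 0.053 rows 1.1 t 6.75
```

View pics/z8.png

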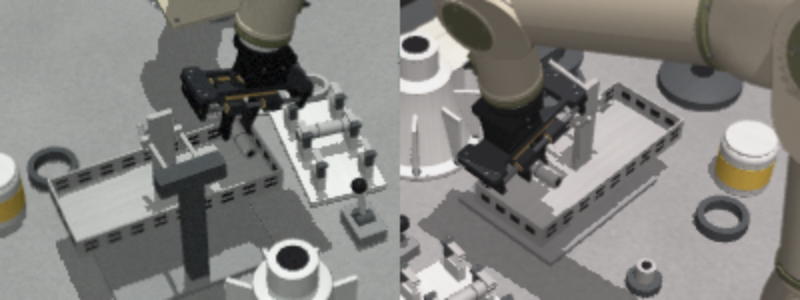

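step_arm:
  increments:
    - [[0.003,-0.005,0.02],[0,0.005,0.006]]
    - [[0.003,-0.008,0.04],[0,0.005,0.006]]
    - [[0.003,-0.01,0.05],[0,0.005,0.006]]
    - [[0.003,-0.01,0.05],[0,0.005,0.006]]

```text
time: 7.25
ee_pos: [0.565, -0.1736, 0.1094]
eef_rot: [0.991, 0.016, 0.005, 0.13]
ft_force: [-0.5, -0.9, -1.2]
width: 0.0229
```

```bash
python3 -c "
from h import *
st();go((.5611,-.1731,.100),2,-15)"
```

```text
t 7.25 p [ 0.565  -0.1736  0.1094] yaw 1.86 zdir [ 0.0143 -0.2582 -0.966 ] F [-0.4603 -0.9383 -1.1754] T [ 0.4023  0.0771 -0.0041] w 0.0229 q [ 0.5275  0.3616 -0.5504  1.7433  0.5005  1.1219 -1.7602]
inc [[-0.004, -0.003, 0.0089], [-0.0003, -0.0053, -0.004]] len 0.01 rows 0.2 t 7.25
```

step_arm:
  increments:
    - [[-0.004,-0.003,0.005],[0,-0.005,-0.004]]
    - [[-0.004,-0.003,0.009],[0,-0.005,-0.004]]
    - [[-0.004,-0.003,0.009],[0,-0.005,-0.004]]

```text
time: 7.55
ee_pos: [0.5611, -0.1733, 0.1002]
eef_rot: [0.991, 0.017, 0.003, 0.13]
ft_force: [0.8, 0.2, -1.8]
width: 0.0231
```

step_arm:
  increments:
    - [[0,0,0],[0,0,0]]
    - [[0,0,0],[0,0,0]]
    - [[0,0,0],[0,0,0]]
    - [[0,0,0],[0,0,0]]
  hand: 0.05

```text
time: 7.95
ee_pos: [0.5612, -0.1732, 0.1003]
eef_rot: [0.991, 0.017, 0.003, 0.13]
ft_force: [-0.7, 0.1, 0.4]
width: 0.0398
```

```bash
python3 -c "
from h import *
st();go((.5611,-.1731,.25),2,-15);snap('scene','scene5');snap('side','side5')
a=load('scene5')['pixels'][210:360,170:370];b=load('side5')['pixels'][100:250,270:470];cv2.imwrite('pics/z9.png',cv2.resize(np.hstack([a,b]),(800,300)))"
```

```text
t 7.95 p [ 0.5612 -0.1732  0.1003] yaw 2.01 zdir [ 0.0098 -0.2586 -0.9659] F [-0.725   0.1155  0.4188] T [0.2639 0.017  0.0068] w 0.0398 q [ 0.5263  0.3675 -0.5487  1.7571  0.5071  1.1097 -1.7662]
inc [[-0.0, 0.0386, -0.1446], [-0.0001, -0.0008, -0.0001]] len 0.15 rows 3.0 t 7.95
```

View pics/z9.png

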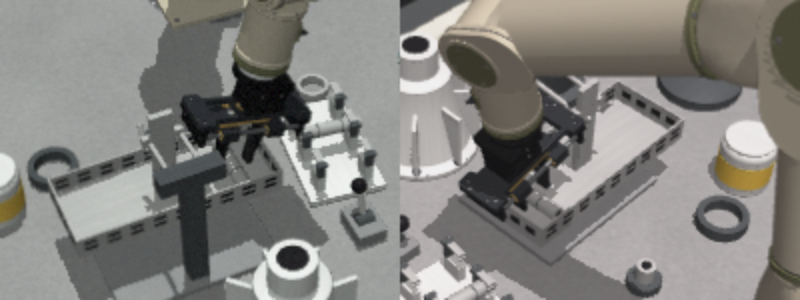

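step_arm:
  increments:
    - [[0,0.008,-0.03],[0,0,0]]
    - [[0,0.02,-0.075],[0,0,0]]
    - [[0,0.032,-0.12],[0,0,0]]
    - [[0,0.045,-0.17],[0,0,0]]
    - [[0,0.053,-0.2],[0,0,0]]

```text
time: 8.55
ee_pos: [0.5616, -0.1725, 0.3112]
eef_rot: [0.991, 0.017, 0.004, 0.131]
ft_force: [0.7, 0.1, -1.1]
width: 0.0417
```

```bash
python3 -c "
from h import *
st();snap('scene','scene6');snap('wrist','w6')
a=load('scene6')['pixels'][210:360,170:370];b=load('wrist')['pixels'] if 0 else load('w6')['pixels'];cv2.imwrite('pics/z10.png',np.hstack([cv2.resize(a,(400,300)),cv2.resize(b,(400,300))]))
go((.36,-.16,.3),84.55)"
```

```text
t 8.55 p [ 0.5616 -0.1725  0.3112] yaw 2.02 zdir [ 0.0133 -0.2594 -0.9657] F [ 0.6557  0.0963 -1.0618] T [0.3049 0.0142 0.0131] w 0.0417 q [ 0.5581  0.2122 -0.5806  1.4813  0.38    1.4783 -1.5825]
inc [[-0.2024, -0.0219, 0.0054], [0.2226, 0.183, -1.4327]] len 0.204 rows 9.7 t 8.65
```

View pics/z10.png

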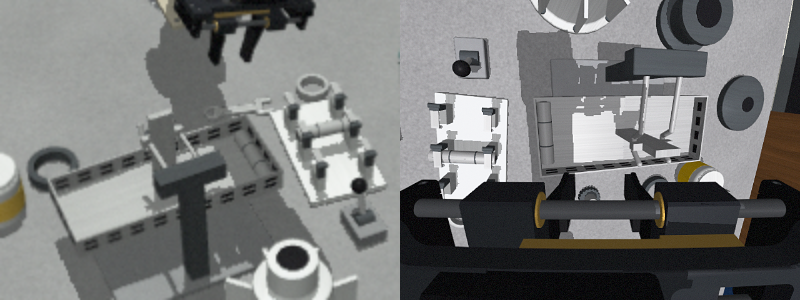

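```bash
python3 -c "
from h import *
go((.5616,-.1725,.3112),43,0);go((.5145,.0135,.2),84.55)"
```

```text
inc [[-0.0013, -0.0005, 0.0014], [0.2555, 0.0863, -0.7123]] len 0.002 rows 5.1 t 8.65
inc [[-0.0427, -0.2105, 0.0595], [0.2226, 0.183, -1.4327]] len 0.223 rows 9.7 t 8.65
```

step_arm:
  increments:
    - [[-0.004,-0.02,0],[0.05,0.017,-0.14]]
    - [[-0.008,-0.04,0],[0.1,0.034,-0.28]]
    - [[-0.012,-0.06,0],[0.15,0.05,-0.42]]
    - [[-0.02,-0.1,0],[0.2,0.07,-0.56]]
    - [[-0.025,-0.13,0],[0.255,0.086,-0.71]]
  hand: -0.15

```text
time: 9.15
ee_pos: [0.5328, -0.0462, 0.2778]
eef_rot: [0.932, 0.364, 0.0, 0.001]
ft_force: [0.2, -0.7, -0.0]
width: 0.0504
```

```bash
python3 -c "
from h import *
st();go((.5145,.0135,.2),84.55)"
```

```text
t 9.15 p [ 0.5328 -0.0462  0.2778] yaw 42.66 zdir [ 0.0008 -0.0018 -1.    ] F [ 0.1857 -0.6685 -0.0395] T [ 0.014  -0.0464  0.0517] w 0.0504 q [ 0.631   0.167  -0.7046  1.5838  0.1109  1.4302 -0.9086]
inc [[0.027, -0.0564, 0.0777], [0.0016, 0.0013, -0.7312]] len 0.1 rows 4.9 t 9.15
```

step_arm:
  increments:
    - [[0.007,-0.015,0.015],[0,0,-0.148]]
    - [[0.014,-0.03,0.03],[0,0,-0.296]]
    - [[0.02,-0.042,0.045],[0,0,-0.444]]
    - [[0.027,-0.056,0.06],[0,0,-0.592]]
    - [[0.027,-0.056,0.078],[0.002,0.001,-0.731]]

```text
time: 9.65
ee_pos: [0.5142, 0.0156, 0.199]
eef_rot: [0.737, 0.676, -0.0, -0.0]
ft_force: [0.4, -1.0, 0.7]
width: 0.0501
```

```bash
python3 -c "
from h import *
st();go((.5145,.0135,.041),84.55);snap('wrist','w7')
w=load('w7');print(proj(w,(.5145,.0135,.055)))"
```

```text
t 9.65 p [0.5142 0.0156 0.199 ] yaw 85.06 zdir [-0.0002  0.0002 -1.    ] F [ 0.447  -0.9573  0.7488] T [-0.0226 -0.0877 -0.0409] w 0.0501 q [ 0.623   0.1833 -0.8144  1.7479  0.139   1.27   -0.3106]
inc [[-0.0021, 0.0005, 0.158], [-0.0003, -0.0002, 0.0089]] len 0.158 rows 3.2 t 9.65
[319.312  228.5373]
```

View pics/w7.png

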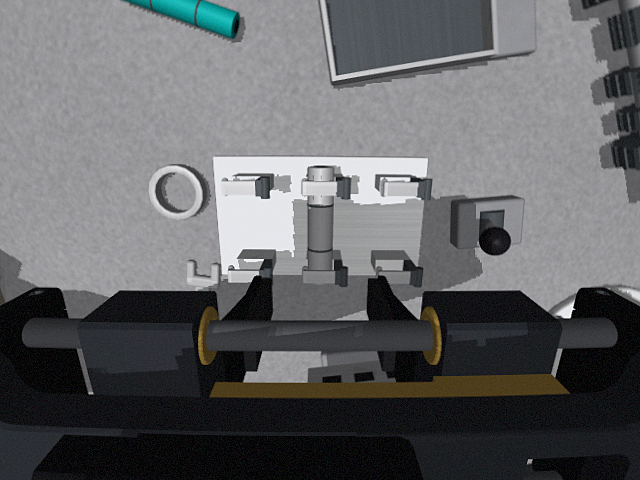

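The rings on shaft 2 are at rows 206 and 250 in column 320, so its middle is at row 228. My estimate projects to the same spot, so I descend.

step_arm:
  increments:
    - [[-0.002,0,0.04],[0,0,0.009]]
    - [[-0.002,0,0.08],[0,0,0.009]]
    - [[-0.002,0,0.12],[0,0,0.009]]
    - [[-0.002,0,0.15],[0,0,0.009]]
    - [[-0.002,0,0.158],[0,0,0.009]]

```text
time: 10.2
ee_pos: [0.5098, 0.0116, 0.0349]
eef_rot: [0.739, 0.674, -0.003, -0.003]
ft_force: [-0.6, -0.6, 0.8]
width: 0.0502
```

```bash
python3 -c "
from h import *
st();go((.5145,.0135,.041),84.55)"
```

```text
t 10.2 p [0.5098 0.0116 0.0349] yaw 84.79 zdir [-0.0097  0.0006 -1.    ] F [-0.5673 -0.5829  0.8178] T [-0.0248 -0.0888 -0.0516] w 0.0502 q [ 0.5451  0.3862 -0.7528  1.9176  0.315   0.969  -0.4455]
inc [[0.0023, 0.0044, -0.0062], [-0.0097, 0.0003, 0.0041]] len 0.008 rows 0.2 t 10.2
```

step_arm:
  increments:
    - [[0.002,0.004,-0.006],[-0.01,0,0.004]]
    - [[0.002,0.004,-0.006],[-0.01,0,0.004]]
    - [[0.002,0.004,-0.006],[-0.01,0,0.004]]

```text
time: 10.5
ee_pos: [0.5154, 0.0132, 0.0427]
eef_rot: [0.74, 0.672, 0.001, 0.001]
ft_force: [-0.2, -0.3, 0.2]
width: 0.0499
```

step_arm:
  increments:
    - [[0,0,0],[0,0,0]]
    - [[0,0,0],[0,0,0]]
    - [[0,0,0],[0,0,0]]
    - [[0,0,0],[0,0,0]]
  hand: 1
  grip_force: 35

```text
time: 10.9
ee_pos: [0.5155, 0.0132, 0.0429]
eef_rot: [0.74, 0.672, 0.001, 0.002]
ft_force: [-0.0, -0.4, -0.5]
width: 0.0261
```

```bash
python3 -c "
from h import *
st()"
```

```text
t 10.9 p [0.5155 0.0132 0.0429] yaw 84.51 zdir [ 0.0035 -0.0009 -1.    ] F [-0.0496 -0.3662 -0.5016] T [-0.0241 -0.05   -0.0295] w 0.0261 q [ 0.5444  0.3756 -0.7559  1.9096  0.3113  0.9723 -0.4498]
```

step_arm:
  increments:
    - [[0,0,0],[0,0,0]]
    - [[0,0,0],[0,0,0]]

```text
time: 11.1
ee_pos: [0.5154, 0.0132, 0.0428]
eef_rot: [0.74, 0.672, 0.001, 0.001]
ft_force: [-0.2, 1.1, -0.8]
width: 0.0233
```

step_arm:
  increments:
    - [[0,-0.008,0],[0,0,0]]
    - [[0,-0.016,0],[0,0,0]]
    - [[0,-0.024,0],[0,0,0]]
    - [[0,-0.032,0],[0,0,0]]
    - [[0,-0.038,0],[0,0,0]]

```text
time: 11.6
ee_pos: [0.4785, 0.0168, 0.0431]
eef_rot: [0.74, 0.673, 0.002, 0.003]
ft_force: [20.6, -2.7, -13.0]
width: 0.023
```

```bash
python3 -c "
from h import *
st();snap('side','side7')
c=load('side7')['pixels'][190:310,230:380];cv2.imwrite('pics/z11.png',cv2.resize(c,None,fx=4,fy=4))"
```

```text
t 11.6 p [0.4785 0.0168 0.0431] yaw 84.52 zdir [ 0.007  -0.0009 -1.    ] F [ 20.5923  -2.6878 -12.9647] T [-0.6526 -4.7026 -0.0215] w 0.023 q [ 0.5831  0.2953 -0.7863  2.0023  0.2611  0.9373 -0.4321]
```

View pics/z11.png

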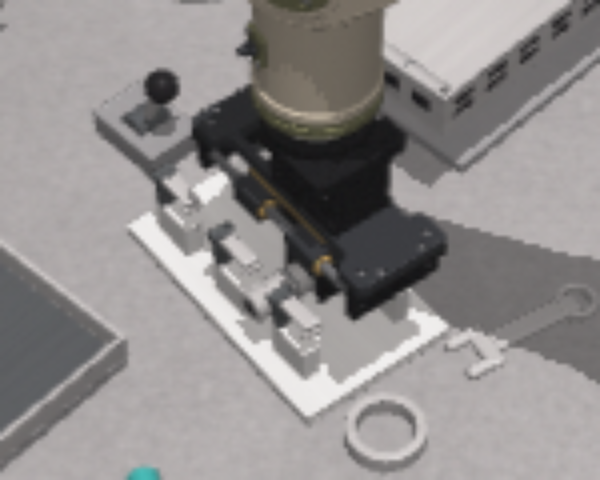

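Shaft 2 is touching the back wall of station 1 (20 N). I back off 3 mm, then raise.

step_arm:
  increments:
    - [[0,0.003,0],[0,0,0]]
    - [[0,0.003,0],[0,0,0]]

```text
time: 11.85
ee_pos: [0.4819, 0.0165, 0.0437]
eef_rot: [0.74, 0.672, 0.003, 0.003]
ft_force: [-0.1, -0.1, -1.5]
width: 0.023
```

```bash
python3 -c "
from h import *
st();go((.4815,.0165,.06),84.55)"
```

```text
t 11.85 p [0.4819 0.0165 0.0437] yaw 84.51 zdir [ 0.0085 -0.0011 -1.    ] F [-0.147  -0.0764 -1.5395] T [-0.0154 -0.0681 -0.0318] w 0.023 q [ 0.5804  0.3005 -0.7841  1.995   0.2652  0.9393 -0.4338]
inc [[-0.0, -0.0003, -0.0163], [0.0086, 0.0003, -0.0006]] len 0.016 rows 0.3 t 11.85
```

step_arm:
  increments:
    - [[0,0,-0.005],[0.004,0,0]]
    - [[0,0,-0.01],[0.008,0,0]]
    - [[0,0,-0.015],[0.008,0,0]]

```text
time: 12.15
ee_pos: [0.4818, 0.0166, 0.0592]
eef_rot: [0.74, 0.672, 0.0, 0.0]
ft_force: [0.0, -0.0, -0.9]
width: 0.023
```

```bash
python3 -c "
from h import *
st();go((.4815,.0165,.29),84.55)"
```

```text
t 12.15 p [0.4818 0.0166 0.0592] yaw 84.51 zdir [ 0.0003 -0.0001 -1.    ] F [ 0.0184 -0.0383 -0.8621] T [-0.0963 -0.0698 -0.034 ] w 0.023 q [ 0.5912  0.2813 -0.793   1.9764  0.2409  0.9786 -0.4138]
inc [[-0.0001, -0.0003, -0.2308], [0.0003, 0.0001, -0.0007]] len 0.231 rows 4.6 t 12.15
```

step_arm:
  increments:
    - [[0,0,-0.03],[0,0,0]]
    - [[0,0,-0.08],[0,0,0]]
    - [[0,0,-0.13],[0,0,0]]
    - [[0,0,-0.18],[0,0,0]]
    - [[0,0,-0.23],[0,0,0]]

```text
time: 12.65
ee_pos: [0.4812, 0.017, 0.2918]
eef_rot: [0.74, 0.673, 0.0, 0.001]
ft_force: [1.6, -0.7, -1.5]
width: 0.023
```

```bash
python3 -c "
from h import *
st();go((.42,-.2,.32),43);snap('wrist','w8')"
```

```text
t 12.65 p [0.4812 0.017  0.2918] yaw 84.55 zdir [ 0.0009 -0.0006 -1.    ] F [ 1.6038 -0.7085 -1.4889] T [ 0.0105 -0.1726  0.0065] w 0.023 q [ 0.6961  0.0295 -0.8299  1.6786  0.0227  1.4423 -0.2315]
inc [[-0.2218, -0.0403, -0.0281], [0.0011, 0.0001, 0.7253]] len 0.227 rows 4.8 t 12.65
```

View pics/w8.png

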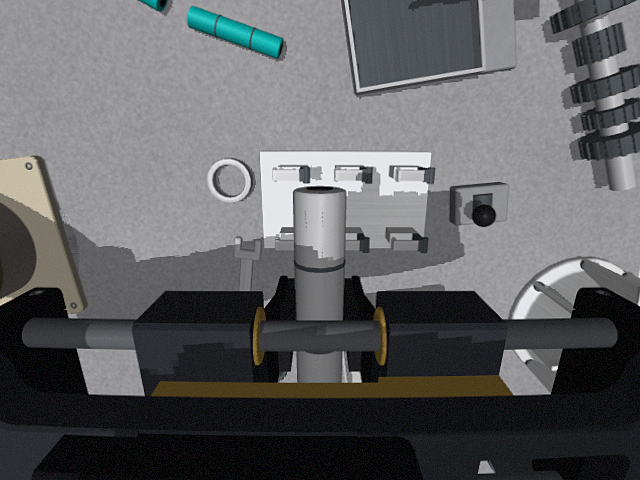

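step_arm:
  increments:
    - [[-0.045,-0.008,-0.01],[0,0,0.14]]
    - [[-0.09,-0.016,-0.028],[0,0,0.28]]
    - [[-0.135,-0.024,-0.028],[0,0,0.42]]
    - [[-0.18,-0.032,-0.028],[0,0,0.56]]
    - [[-0.222,-0.04,-0.028],[0,0,0.725]]

```text
time: 13.2
ee_pos: [0.4219, -0.2013, 0.328]
eef_rot: [0.929, 0.371, 0.005, 0.003]
ft_force: [1.1, -0.0, -1.0]
width: 0.023
```

```bash
python3 -c "
from h import *
st();go((.45,-.38,.32),2)"
```

```text
t 13.2 p [ 0.4219 -0.2013  0.328 ] yaw 43.54 zdir [ 0.011  -0.0023 -0.9999] F [ 1.0846 -0.0425 -0.9824] T [ 0.0192 -0.0822 -0.014 ] w 0.023 q [ 0.9555 -0.0395 -0.5798  1.6592 -0.0236  1.5044 -0.4335]
inc [[-0.1028, 0.1488, 0.0087], [0.0065, -0.0094, 0.725]] len 0.181 rows 4.8 t 13.2
```

step_arm:
  increments:
    - [[-0.025,0.036,0],[0,0,0.145]]
    - [[-0.05,0.072,0],[0,0,0.29]]
    - [[-0.075,0.108,0],[0,0,0.435]]
    - [[-0.103,0.149,0],[0,0,0.58]]
    - [[-0.103,0.149,0],[0.006,-0.009,0.725]]

```text
time: 13.7
ee_pos: [0.4477, -0.3869, 0.3264]
eef_rot: [1.0, 0.011, -0.001, -0.0]
ft_force: [-1.2, 0.6, -2.0]
width: 0.0229
```

```bash
python3 -c "
from h import *
st();go((.5689,-.3959,.24),2,15)"
```

```text
t 13.7 p [ 0.4477 -0.3869  0.3264] yaw 1.2 zdir [-0.0023  0.0005 -1.    ] F [-1.2423  0.6228 -1.9633] T [ 0.107   0.0637 -0.0576] w 0.0229 q [ 0.9885  0.2595 -0.4424  1.3577  0.1109  1.5508 -0.9932]
inc [[0.1212, 0.0116, 0.0862], [0.2612, 0.0004, -0.0141]] len 0.149 rows 3.0 t 13.7
```

step_arm:
  increments:
    - [[0.04,0.003,0.01],[0.06,0,-0.01]]
    - [[0.08,0.006,0.03],[0.13,0,-0.014]]
    - [[0.121,0.012,0.05],[0.2,0,-0.014]]
    - [[0.121,0.012,0.086],[0.261,0,-0.014]]
    - [[0.121,0.012,0.086],[0.261,0,-0.014]]

```text
time: 14.2
ee_pos: [0.5667, -0.3968, 0.2324]
eef_rot: [0.991, 0.016, -0.007, -0.134]
ft_force: [-0.4, -0.0, -2.0]
width: 0.0233
```

```bash
python3 -c "
from h import *
st();go((.5689,-.3959,.12),2,15)"
```

```text
t 14.2 p [ 0.5667 -0.3968  0.2324] yaw 1.93 zdir [-0.018   0.2658 -0.9639] F [-0.445  -0.0487 -1.9832] T [-0.3609  0.1273  0.0756] w 0.0233 q [ 0.8944  0.6724 -0.4553  1.016   0.0523  1.655  -1.0303]
inc [[0.0033, 0.0291, 0.1085], [-0.0077, 0.0087, -0.0036]] len 0.112 rows 2.2 t 14.2
```

step_arm:
  increments:
    - [[0.003,0.009,0.035],[-0.007,0.009,-0.004]]
    - [[0.003,0.019,0.07],[-0.007,0.009,-0.004]]
    - [[0.003,0.024,0.095],[-0.007,0.009,-0.004]]
    - [[0.003,0.027,0.105],[-0.007,0.009,-0.004]]

```text
time: 14.6
ee_pos: [0.5675, -0.3943, 0.1239]
eef_rot: [0.991, 0.018, -0.003, -0.13]
ft_force: [-0.1, 0.1, -0.7]
width: 0.0226
```

```bash
python3 -c "
from h import *
st();go((.5689,-.3959,.1),2,15);snap('scene','scene9')
a=load('scene9')['pixels'][210:360,150:350];cv2.imwrite('pics/z12.png',cv2.resize(a,(600,450)))"
```

```text
t 14.6 p [ 0.5675 -0.3943  0.1239] yaw 2.05 zdir [-0.0102  0.2586 -0.9659] F [-0.1441  0.1022 -0.7461] T [-0.3036  0.006  -0.0029] w 0.0226 q [ 0.9114  0.7177 -0.4516  1.1756  0.0734  1.4476 -1.01  ]
inc [[0.0013, 0.0078, 0.0227], [0.0001, 0.0012, 0.0005]] len 0.024 rows 0.5 t 14.6
```

View pics/z12.png

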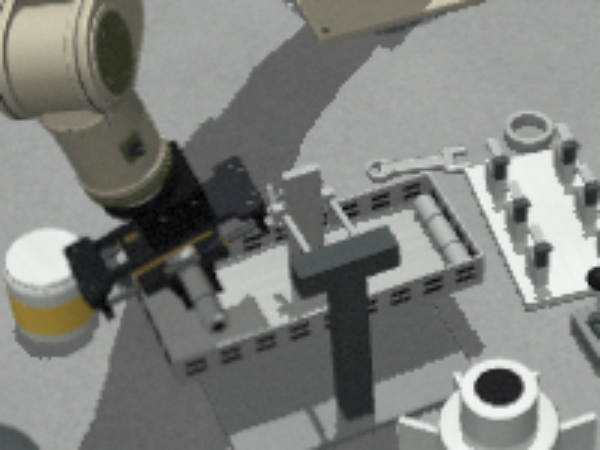

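step_arm:
  increments:
    - [[0.001,0.004,0.012],[0,0.001,0]]
    - [[0.001,0.008,0.022],[0,0.001,0]]
    - [[0.001,0.008,0.022],[0,0.001,0]]

```text
time: 14.95
ee_pos: [0.5681, -0.3966, 0.0991]
eef_rot: [0.991, 0.017, -0.003, -0.131]
ft_force: [-0.1, 0.5, -0.9]
width: 0.023
```

step_arm:
  increments:
    - [[0,0,0],[0,0,0]]
    - [[0,0,0],[0,0,0]]
    - [[0,0,0],[0,0,0]]
    - [[0,0,0],[0,0,0]]
  hand: 0.05

```text
time: 15.35
ee_pos: [0.5683, -0.3967, 0.0997]
eef_rot: [0.991, 0.017, -0.003, -0.131]
ft_force: [-0.2, -0.3, -0.4]
width: 0.04
```

step_arm:
  increments:
    - [[0,-0.008,-0.03],[0,0,0]]
    - [[0,-0.02,-0.075],[0,0,0]]
    - [[0,-0.032,-0.12],[0,0,0]]
    - [[0,-0.045,-0.17],[0,0,0]]
    - [[0,-0.053,-0.2],[0,0,0]]

```text
time: 15.85
ee_pos: [0.5689, -0.3974, 0.3113]
eef_rot: [0.991, 0.018, -0.001, -0.129]
ft_force: [1.4, -0.1, 1.3]
width: 0.0414
```

```bash
python3 -c "
from h import *
st();snap('scene','scene10');snap('wrist','w10')
a=load('scene10')['pixels'][210:360,150:350];b=load('w10')['pixels'];cv2.imwrite('pics/z13.png',np.hstack([cv2.resize(a,(400,300)),cv2.resize(b,(400,300))]))
go((.45,-.30,.32),2);go((.31,-.235,.30),2)"
```

```text
t 15.85 p [ 0.5689 -0.3974  0.3113] yaw 2.0 zdir [-0.0062  0.2565 -0.9665] F [ 1.4355 -0.1005  1.3005] T [-0.3234 -0.0527 -0.0363] w 0.0414 q [ 0.8702  0.6553 -0.4558  0.8736  0.0464  1.7924 -1.0463]
inc [[-0.1164, -0.1004, 0.0184], [-0.2569, -0.0068, 0.001]] len 0.155 rows 3.1 t 15.95
inc [[-0.2542, -0.1631, 0.0546], [-0.2569, -0.0068, 0.001]] len 0.307 rows 6.1 t 15.95
```

View pics/z13.png

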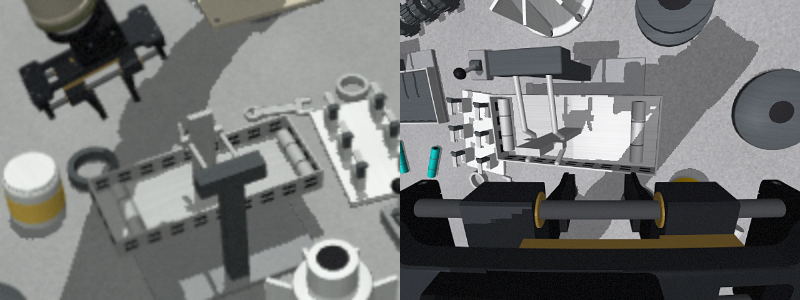

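step_arm:
  increments:
    - [[-0.03,-0.025,0.005],[-0.06,0,0]]
    - [[-0.06,-0.05,0.01],[-0.13,0,0]]
    - [[-0.09,-0.075,0.015],[-0.2,-0.005,0]]
    - [[-0.13,-0.1,0.018],[-0.257,-0.007,0]]
    - [[-0.16,-0.12,0.018],[-0.257,-0.007,0]]
  hand: -0.6

```text
time: 16.45
ee_pos: [0.4041, -0.2798, 0.3251]
eef_rot: [1.0, 0.019, -0.0, 0.002]
ft_force: [-0.6, 0.6, 1.3]
width: 0.0677
```

```bash
python3 -c "
from h import *
st();go((.395,-.27,.27),46);go((.385,-.25,.22),92)"
```

```text
t 16.45 p [ 0.4041 -0.2798  0.3251] yaw 2.22 zdir [-0.0005 -0.0031 -1.    ] F [-0.605   0.6239  1.2599] T [0.0006 0.0168 0.0484] w 0.0677 q [ 1.0033  0.0254 -0.498   1.6086  0.0151  1.5097 -1.0275]
inc [[-0.0087, -0.0103, 0.0551], [0.0027, 0.0018, -0.7641]] len 0.057 rows 5.1 t 16.45
inc [[-0.0179, -0.0308, 0.105], [0.0019, 0.0029, -1.567]] len 0.111 rows 10.4 t 16.45
```

step_arm:
  increments:
    - [[0,0,0.01],[0,0,-0.15]]
    - [[0,0,0.02],[0,0,-0.3]]
    - [[0,0,0.03],[0,0,-0.45]]
    - [[-0.004,-0.005,0.045],[0,0,-0.6]]
    - [[-0.009,-0.01,0.055],[0.003,0.002,-0.75]]

```text
time: 16.95
ee_pos: [0.3944, -0.2697, 0.2689]
eef_rot: [0.923, 0.386, -0.0, -0.001]
ft_force: [-0.4, 0.3, 0.7]
width: 0.0698
```

step_arm:
  increments:
    - [[0,0,0.01],[0,0,-0.15]]
    - [[0,0,0.02],[0,0,-0.3]]
    - [[0,0,0.03],[0,0,-0.45]]
    - [[0.005,-0.02,0.05],[0,0,-0.6]]
    - [[0.007,-0.022,0.05],[0,0,-0.75]]

```text
time: 17.45
ee_pos: [0.3817, -0.2473, 0.2165]
eef_rot: [0.717, 0.697, -0.0, -0.003]
ft_force: [-0.1, 1.0, 0.1]
width: 0.0697
```

```bash
python3 -c "
from h import *
st();snap('wrist','w11')"
```

```text
t 17.45 p [ 0.3817 -0.2473  0.2165] yaw 88.39 zdir [-0.0041  0.0031 -1.    ] F [-0.0818  0.9734  0.0609] T [ 0.0148 -0.0984 -0.0184] w 0.0697 q [ 1.0166 -0.0108 -0.5313  1.8668 -0.0065  1.2892  0.4592]
```

View pics/w11.png

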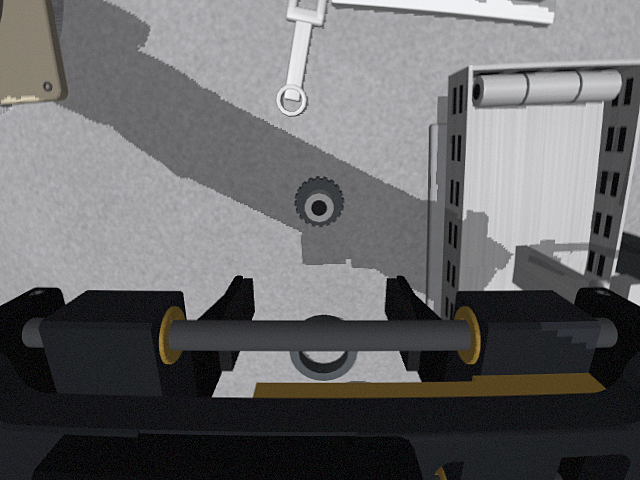

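```bash
python3 -c "
from h import *
w=load('w11')
g=onz(w,(319,208),.044);print(g,onz(w,(319.5,202),.010))
print(proj(w,(.381,-.232,.044)))
go((g[0],g[1],.021),90);go((g[0],g[1],.1),90)"
```

```text
[ 0.3816 -0.235   0.044 ] [ 0.382 -0.235  0.01 ]
[318.3138 205.0794]
inc [[0.0124, -0.0007, 0.1968], [-0.0026, -0.0018, -0.0181]] len 0.197 rows 3.9 t 17.5
inc [[0.0125, -0.0009, 0.1178], [-0.0026, -0.0018, -0.0181]] len 0.118 rows 2.4 t 17.5
```

step_arm:
  increments:
    - [[0.006,0,0.03],[0,0,-0.018]]
    - [[0.012,-0.001,0.07],[-0.003,-0.002,-0.018]]
    - [[0.012,-0.001,0.11],[-0.003,-0.002,-0.018]]
    - [[0.012,-0.001,0.15],[-0.003,-0.002,-0.018]]
    - [[0.012,-0.001,0.17],[-0.003,-0.002,-0.018]]

```text
time: 18.0
ee_pos: [0.38, -0.2347, 0.0451]
eef_rot: [0.708, 0.706, -0.0, -0.001]
ft_force: [-0.5, 0.4, -0.0]
width: 0.0695
```

```bash
python3 -c "
from h import *
st();go((.3817,-.235,.021),90);snap('side','side11');snap('wrist','w12')
a=load('side11')['pixels'][170:320,320:480];b=load('w12')['pixels'];cv2.imwrite('pics/z14.png',np.hstack([cv2.resize(a,(400,375)),cv2.resize(b,(400,375))]))"
```

```text
t 18.0 p [ 0.38   -0.2347  0.0451] yaw 89.81 zdir [-0.0019  0.0015 -1.    ] F [-0.5285  0.431  -0.0224] T [-0.0288 -0.0674 -0.095 ] w 0.0695 q [ 0.9705  0.1809 -0.5492  2.0793  0.1181  0.9134  0.3527]
inc [[-0.0003, 0.0017, 0.0241], [-0.0019, -0.0015, -0.0033]] len 0.024 rows 0.5 t 18.0
```

View pics/z14.png

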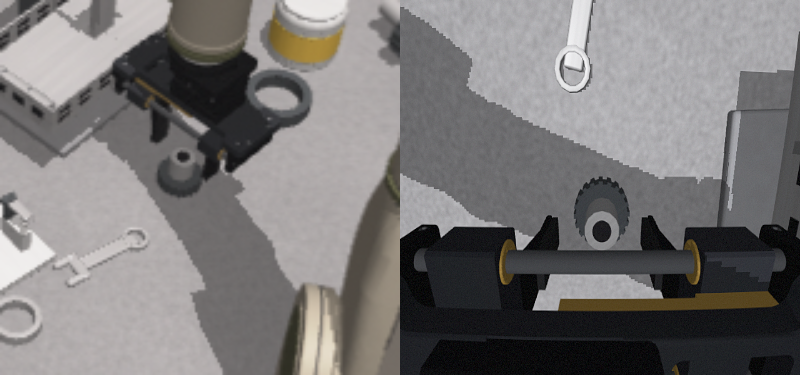

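```bash
python3 -c "
from h import *
w=load('w12');d=load('side11')
print(onz(w,(323,297),.044),onz(w,(321,264),.008), 'tcp',proj(w,(.38,-.2347,.0451)))
print('side',onz(d,(320+182*.4,170+155*.4),.044),proj(d,(.38,-.2347,.045)))
cv2.imwrite('pics/w12b.png',w['pixels'][200:400,200:450])
"
```

```text
[ 0.3814 -0.2353  0.044 ] [ 0.3805 -0.2303  0.008 ] tcp [320.2688 296.8829]
side [ 0.3807 -0.2358  0.044 ] [392.7832 232.0919]
```

View pics/w12b.png

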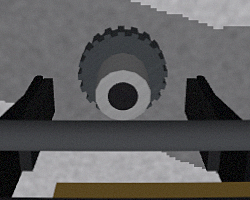

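The hub is under the TCP in both views (0.381, -0.235), so I descend and grip.

step_arm:
  increments:
    - [[0,0.001,0.015],[0,0,0]]
    - [[0,0.001,0.024],[0,0,0]]
    - [[0,0.001,0.024],[0,0,0]]

```text
time: 18.4
ee_pos: [0.3807, -0.2345, 0.0216]
eef_rot: [0.708, 0.706, -0.0, -0.002]
ft_force: [-0.5, -0.3, -0.3]
width: 0.0698
```

step_arm:
  increments:
    - [[0,0,0],[0,0,0]]
    - [[0,0,0],[0,0,0]]
    - [[0,0,0],[0,0,0]]
    - [[0,0,0],[0,0,0]]
    - [[0,0,0],[0,0,0]]
  hand: 1
  grip_force: 30

```text
time: 18.9
ee_pos: [0.3808, -0.2345, 0.0218]
eef_rot: [0.708, 0.706, -0.0, -0.002]
ft_force: [-1.4, 0.5, 0.8]
width: 0.0377
```

step_arm:
  increments:
    - [[0,0,0],[0,0,0]]
    - [[0,0,0],[0,0,0]]

```text
time: 19.1
ee_pos: [0.3808, -0.2345, 0.0218]
eef_rot: [0.708, 0.706, -0.0, -0.002]
ft_force: [-0.3, 0.4, 0.5]
width: 0.0291
```

```bash
python3 -c "
from h import *
st()"
```

```text
t 19.1 p [ 0.3808 -0.2345  0.0218] yaw 89.78 zdir [-0.0033  0.0028 -1.    ] F [-0.2981  0.4435  0.4561] T [-0.0281 -0.0797  0.0668] w 0.0291 q [ 0.9576  0.2246 -0.5416  2.0925  0.1498  0.8655  0.3254]
```

step_arm:
  increments:
    - [[0,0,-0.04],[0,0,0]]
    - [[0,0,-0.09],[0,0,0]]
    - [[0,0,-0.14],[0,0,0]]
    - [[0,0,-0.19],[0,0,0]]
    - [[0,0,-0.24],[0,0,0]]

```text
time: 19.6
ee_pos: [0.3811, -0.2348, 0.264]
eef_rot: [0.708, 0.706, -0.0, -0.002]
ft_force: [0.8, -0.6, -1.1]
width: 0.0292
```

```bash
python3 -c "
from h import *
st();go((.5619,-.1966,.26),92);snap('wrist','w13')"
```

```text
t 19.6 p [ 0.3811 -0.2348  0.264 ] yaw 89.8 zdir [-0.0031  0.0024 -1.    ] F [ 0.7656 -0.6342 -1.0863] T [-0.087  -0.2183 -0.0313] w 0.0292 q [ 1.0266 -0.0581 -0.5455  1.8071 -0.0313  1.3881  0.4841]
inc [[0.0389, 0.1806, 0.0035], [-0.0031, -0.0024, -0.0384]] len 0.185 rows 3.7 t 19.6
```

View pics/w13.png

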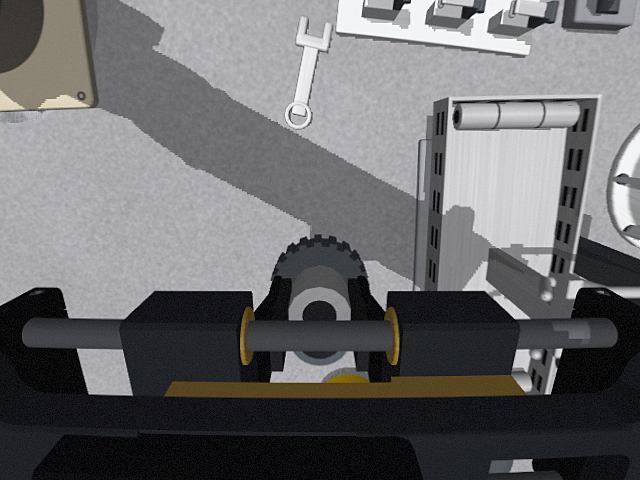

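step_arm:
  increments:
    - [[0.039,0.02,0],[0,0,-0.02]]
    - [[0.039,0.07,0.004],[0,0,-0.038]]
    - [[0.039,0.12,0.004],[-0.003,-0.002,-0.038]]
    - [[0.039,0.165,0.004],[-0.003,-0.002,-0.038]]
    - [[0.039,0.181,0.004],[-0.003,-0.002,-0.038]]

```text
time: 20.15
ee_pos: [0.5678, -0.1969, 0.267]
eef_rot: [0.694, 0.72, 0.001, 0.004]
ft_force: [-0.5, 0.4, -1.5]
width: 0.0292
```

```bash
python3 -c "
from h import *
st();go((.5619,-.1966,.125),92)"
```

```text
t 20.15 p [ 0.5678 -0.1969  0.267 ] yaw 92.06 zdir [ 0.0072 -0.0031 -1.    ] F [-0.5324  0.4213 -1.5153] T [0.018  0.0277 0.041 ] w 0.0292 q [ 0.7908  0.3253 -0.6777  1.4385  0.2055  1.4412  0.1499]
inc [[0.001, -0.0069, 0.142], [0.0071, 0.0033, 0.001]] len 0.142 rows 2.8 t 20.15
```

step_arm:
  increments:
    - [[0.001,-0.006,0.04],[0.007,0.003,0]]
    - [[0.001,-0.006,0.08],[0.007,0.003,0]]
    - [[0.001,-0.006,0.12],[0.007,0.003,0]]
    - [[0.001,-0.006,0.138],[0.007,0.003,0]]
    - [[0.001,-0.006,0.138],[0.007,0.003,0]]

```text
time: 20.65
ee_pos: [0.5608, -0.1961, 0.1257]
eef_rot: [0.694, 0.72, -0.001, -0.003]
ft_force: [-0.1, 0.1, -0.9]
width: 0.0294
```

step_arm:
  increments:
    - [[0,0,0.004],[0,0,0]]
    - [[0,0,0.008],[0,0,0]]
    - [[0,0,0.012],[0,0,0]]
    - [[0,0,0.012],[0,0,0]]

```text
time: 21.05
ee_pos: [0.5608, -0.1961, 0.1138]
eef_rot: [0.694, 0.72, -0.001, -0.002]
ft_force: [0.2, 0.0, -0.6]
width: 0.0293
```

```bash
python3 -c "
from h import *
st()
snap('scene','scene14');snap('side','side14')
a=load('scene14')['pixels'][210:360,170:370];b=load('side14')['pixels'][100:250,270:470];cv2.imwrite('pics/z15.png',cv2.resize(np.hstack([a,b]),(800,300)))"
```

```text
t 21.05 p [ 0.5608 -0.1961  0.1138] yaw 92.06 zdir [-0.0049  0.0017 -1.    ] F [ 0.2463  0.042  -0.6407] T [ 0.0028 -0.062   0.0428] w 0.0293 q [ 0.778   0.4289 -0.6492  1.6443  0.276   1.1674  0.0978]
```

View pics/z15.png

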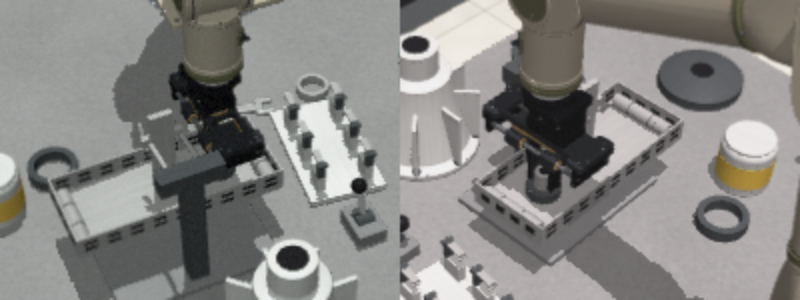

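Lowering in 2 mm steps until contact, then I release.

step_arm:
  increments:
    - [[0,0,0.002],[0,0,0]]
    - [[0,0,0.004],[0,0,0]]
    - [[0,0,0.004],[0,0,0]]

```text
time: 21.45
ee_pos: [0.5608, -0.1961, 0.1098]
eef_rot: [0.694, 0.72, -0.001, -0.002]
ft_force: [0.5, -0.6, -1.9]
width: 0.0293
```

step_arm:
  increments:
    - [[0,0,0.001],[0,0,0]]
    - [[0,0,0.002],[0,0,0]]
    - [[0,0,0.002],[0,0,0]]

```text
time: 21.75
ee_pos: [0.5614, -0.1965, 0.1085]
eef_rot: [0.694, 0.72, -0.001, -0.002]
ft_force: [-0.2, -0.8, 5.0]
width: 0.029
```

Contact (5 N). I open and then rise.

step_arm:
  increments:
    - [[0,0,-0.001],[0,0,0]]
    - [[0,0,-0.001],[0,0,0]]
    - [[0,0,-0.001],[0,0,0]]
    - [[0,0,-0.001],[0,0,0]]
  hand: -0.3

```text
time: 22.15
ee_pos: [0.5612, -0.1964, 0.1093]
eef_rot: [0.694, 0.72, -0.001, -0.002]
ft_force: [0.3, -0.7, 0.2]
width: 0.0523
```

step_arm:
  increments:
    - [[0,0,-0.02],[0,0,0]]
    - [[0,0,-0.06],[0,0,0]]
    - [[0,0,-0.11],[0,0,0]]
    - [[0,0,-0.16],[0,0,0]]
    - [[0,0,-0.21],[0,0,0]]

```text
time: 22.65
ee_pos: [0.5616, -0.1965, 0.3214]
eef_rot: [0.694, 0.72, -0.001, -0.002]
ft_force: [0.1, -1.2, -0.1]
width: 0.0567
```

```bash
python3 -c "
from h import *
st()
snap('scene','scene15');snap('wrist','w15')
a=load('scene15')['pixels'][210:360,150:350];b=load('w15')['pixels'];cv2.imwrite('pics/z16.png',np.hstack([cv2.resize(a,(400,300)),cv2.resize(b,(400,300))]))
go((.42,-.27,.33),45)"
```

```text
t 22.65 p [ 0.5616 -0.1965  0.3214] yaw 92.06 zdir [-0.0038  0.001  -1.    ] F [ 0.0989 -1.1897 -0.0693] T [-0.0411 -0.2156 -0.0003] w 0.0567 q [ 0.7879  0.3066 -0.6805  1.3465  0.1905  1.5581  0.1635]
inc [[-0.0682, -0.1468, -0.004], [0.0065, -0.0001, 0.8214]] len 0.162 rows 5.5 t 22.75
```

View pics/z16.png

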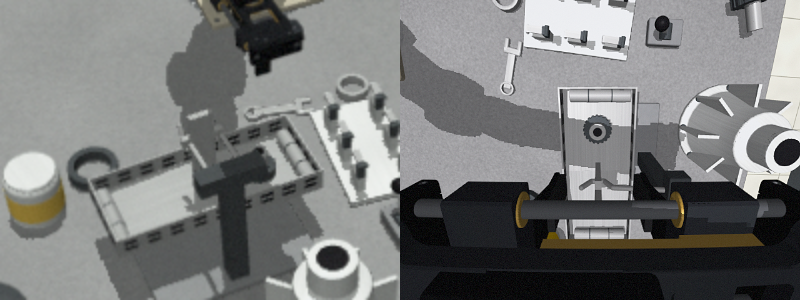

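```bash
python3 -c "
from h import *
go((.47,.02,.36),2);
d=load('side0');s=load('scene0')
print('bottle',onz(d,(190,414),0),tri(d,(179,379),s,(440,188)))"
```

```text
inc [[0.2197, -0.0862, -0.0343], [0.0064, -0.0027, 1.5718]] len 0.239 rows 10.5 t 22.75
bottle [0.355  0.5169 0.    ] (array([0.3645, 0.5098, 0.1578]), np.float64(0.0015295979352615986))
```

step_arm:
  increments:
    - [[0.04,-0.015,-0.01],[0,0,0.15]]
    - [[0.08,-0.03,-0.02],[0,0,0.3]]
    - [[0.12,-0.045,-0.034],[0,0,0.45]]
    - [[0.16,-0.06,-0.034],[0,0,0.6]]
    - [[0.2,-0.08,-0.034],[0,0,0.75]]

```text
time: 23.25
ee_pos: [0.4763, 0.0022, 0.3598]
eef_rot: [0.911, 0.413, 0.002, 0.002]
ft_force: [-0.2, 0.5, 0.5]
width: 0.0564
```

```bash
python3 -c "
from h import *
go((.45,.25,.36),2)"
```

```text
inc [[0.169, -0.1831, -0.0009], [0.0049, -0.0051, 0.8162]] len 0.249 rows 5.4 t 23.25
```

step_arm:
  increments:
    - [[0.034,-0.037,0],[0,0,0.148]]
    - [[0.068,-0.074,0],[0,0,0.296]]
    - [[0.1,-0.11,0],[0,0,0.444]]
    - [[0.135,-0.147,0],[0,0,0.592]]
    - [[0.169,-0.183,0],[0.005,-0.005,0.74]]

```text
time: 23.75
ee_pos: [0.4546, 0.2074, 0.3593]
eef_rot: [0.993, 0.116, 0.002, 0.001]
ft_force: [0.7, 0.3, 0.2]
width: 0.0566
```

step_arm:
  increments:
    - [[0,0,0],[0,0,0.07]]
    - [[0,0,0],[0,0,0.07]]

```text
time: 23.95
ee_pos: [0.454, 0.2086, 0.3591]
eef_rot: [0.997, 0.082, 0.002, 0.001]
ft_force: [-0.4, -0.2, 0.1]
width: 0.0563
```

```bash
python3 -c "
from h import *
st();snap('wrist','w16')"
```

```text
t 23.95 p [0.454  0.2086 0.3591] yaw 9.43 zdir [ 0.0035 -0.0021 -1.    ] F [-0.3691 -0.1606  0.0831] T [ 0.048  -0.0138 -0.0209] w 0.0563 q [ 0.3937  0.0864 -0.9664  1.5062  0.0748  1.5844 -1.976 ]
```

View pics/w16.png

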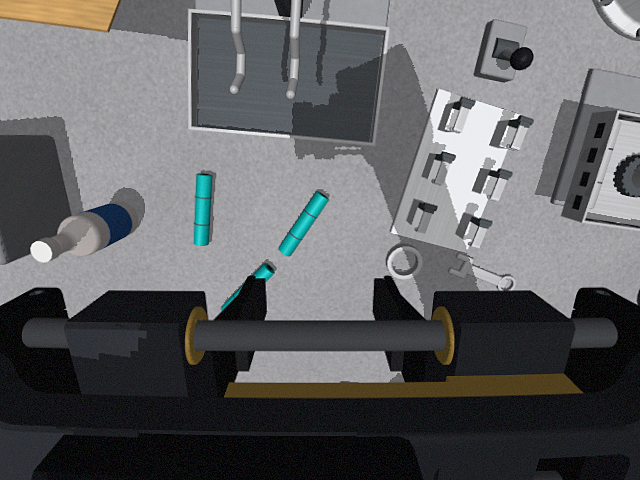

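```bash
python3 - <<'E'
from h import *
w=load('w16')
a=w['pixels'][0:160,180:400];cv2.imwrite('pics/z17.png',cv2.resize(a,None,fx=3.6,fy=3.6,interpolation=cv2.INTER_CUBIC))
w4=load('w4')
# calibrate against load hook tips in w4: zoom 2.2, origin(150,0)
z7=lambda a,b:(150+a/2.2,b/2.2)
for z in(.205,.213,.217,.221):
    print(z,'load tips',onz(w4,z7(337,237),z)[:2],onz(w4,z7(476,237),z)[:2])
E
```

```text
0.205 load tips [ 0.5407 -0.2606] [ 0.5419 -0.3094]
0.213 load tips [ 0.5401 -0.2609] [ 0.5412 -0.3084]
0.217 load tips [ 0.5397 -0.2611] [ 0.5409 -0.3079]
0.221 load tips [ 0.5394 -0.2613] [ 0.5405 -0.3073]
```

View pics/z17.png

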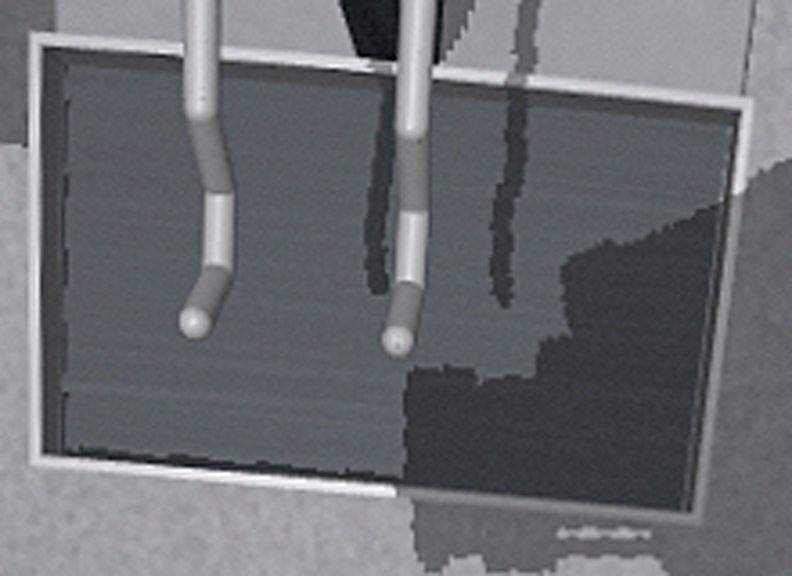

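```bash
python3 - <<'E'
from h import *
w=load('w16')
z=lambda a,b:(180+a/3.6,b/3.6)
L=onz(w,z(194,322),.217);Q=onz(w,z(397,341),.217);v=L-Q
yaw=np.degrees(np.arctan2(v[1],v[0]))-90;print(L,Q,np.linalg.norm(v),'yaw',yaw)
T=[onz(w,z(*q),.034) for q in((38,460),(698,518),(748,103),(33,38))]
for t in T:print(t)
for a,b in((0,1),(3,2)):
    u=T[a]-T[b];print('tray yaw',np.degrees(np.arctan2(u[1],u[0]))-90,np.linalg.norm(u))
print('tray c',np.mean(T,0))
for y in(yaw,):
    c=(L+Q)/2+.024*np.array([np.cos(np.radians(y)),np.sin(np.radians(y)),0]);print('hook pt',c)
s1=onz(w,z(220,230),.199);s2=onz(w,z(412,247),.199);print('seats',s1,s2,(s1+s2)/2)
E
```

```text
[0.5609 0.2988 0.217 ] [0.5643 0.2513 0.217 ] 0.04761002114238483 yaw 4.084000159949682
[0.5196 0.3993 0.034 ]
[0.5394 0.1443 0.034 ]
[0.685 0.156 0.034]
[0.6649 0.4122 0.034 ]
tray yaw 4.444651002789044 0.2557599909620347
tray yaw 4.490129037735002 0.2569642676749428
tray c [0.6022 0.278  0.034 ]
hook pt [0.5865 0.2768 0.217 ]
seats [0.5845 0.2992 0.199 ] [0.5881 0.2525 0.199 ] [0.5863 0.2759 0.199 ]
```

```bash
python3 - <<'E'
from h import *
s=load('scene0');d=load('side0')
zs=lambda a,b:(170+a/2.5,200+b/2.5)
zd=lambda a,b:(140+a/2.6,110+b/2.6)
print('load T left/near corner', tri(s,zs(192,240),d,zd(550,28)), tri(s,zs(281,222),d,zd(472,65)))
print(tri(s,zs(204,270),d,zd(552,52)))
print('drain T',tri(s,zs(714,98),d,zd(36,312)),tri(s,zs(638,118),d,zd(112,254)))
E
```

```text
load T left/near corner (array([ 0.6637, -0.3306,  0.2396]), np.float64(0.008706527215707173)) (array([ 0.6786, -0.2258,  0.2367]), np.float64(0.001115235808545642))
(array([ 0.6682, -0.3299,  0.1992]), np.float64(0.02671470090093262))
drain T (array([0.6968, 0.3394, 0.2385]), np.float64(0.0020889051018791404)) (array([0.6996, 0.2374, 0.2442]), np.float64(0.017155279797094365))
```

```bash
python3 -c "
from h import *
go((.50,-.04,.36),2)"
```

```text
inc [[0.0042, 0.2515, -0.0001], [0.0029, -0.0033, 0.1304]] len 0.252 rows 5.0 t 24.0
```

step_arm:
  increments:
    - [[0,0.05,0],[0,0,0.03]]
    - [[0,0.1,0],[0,0,0.06]]
    - [[0,0.15,0],[0,0,0.09]]
    - [[0.002,0.2,0],[0,0,0.13]]
    - [[0.004,0.25,0],[0.003,-0.003,0.13]]

```text
time: 24.5
ee_pos: [0.4992, -0.042, 0.3602]
eef_rot: [1.0, 0.017, 0.0, 0.001]
ft_force: [-0.4, 0.6, -0.4]
width: 0.0565
```

```bash
python3 -c "
from h import *
st();go((.53,-.2845,.34),2)"
```

```text
t 24.5 p [ 0.4992 -0.042   0.3602] yaw 1.95 zdir [ 0.001  -0.0012 -1.    ] F [-0.4246  0.5666 -0.4366] T [ 0.0365 -0.0651  0.0063] w 0.0565 q [ 0.6898  0.0642 -0.7269  1.508   0.0439  1.5846 -1.5722]
inc [[0.0225, 0.2434, 0.0205], [0.0012, -0.0009, -0.0008]] len 0.245 rows 4.9 t 24.5
```

step_arm:
  increments:
    - [[0.005,0.05,0],[0,0,0]]
    - [[0.01,0.1,0],[0,0,0]]
    - [[0.015,0.15,0],[0,0,0]]
    - [[0.02,0.2,0.01],[0,0,0]]
    - [[0.023,0.243,0.02],[0.001,-0.001,0]]

```text
time: 25.0
ee_pos: [0.5297, -0.2878, 0.3406]
eef_rot: [1.0, 0.017, 0.0, 0.001]
ft_force: [0.9, 0.8, -0.3]
width: 0.0565
```

```bash
python3 -c "
from h import *
st();go((.565,-.2845,.27),2);snap('wrist','w17')
w=load('w17');print(proj(w,(.565,-.2845,.247)))"
```

```text
t 25.0 p [ 0.5297 -0.2878  0.3406] yaw 1.96 zdir [ 0.0004 -0.0014 -1.    ] F [ 0.8535  0.7579 -0.2808] T [ 0.0625  0.0085 -0.0538] w 0.0565 q [ 0.8548  0.2998 -0.5658  1.2961  0.1602  1.5892 -1.2241]
inc [[0.0354, -0.0022, 0.0706], [0.0014, -0.0003, -0.0007]] len 0.079 rows 1.6 t 25.0
[316.4012 198.4866]
```

View pics/w17.png

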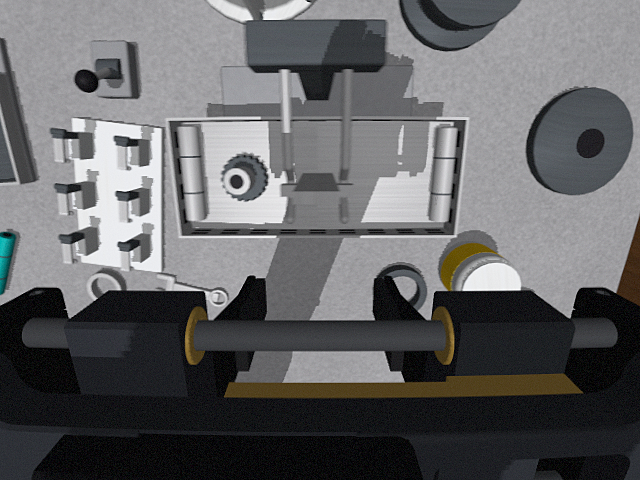

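```bash
python3 - <<'E'
from h import *
w=load('w17')
a=w['pixels'][110:245,265:365];cv2.imwrite('pics/z18.png',cv2.resize(a,None,fx=5,fy=5,interpolation=cv2.INTER_CUBIC))
for P in((.57,-.2845,.247),(.56,-.2845,.247),(.57,-.2845,.209),(.565,-.2845,.195)):print(P,((proj(w,P)-[265,110])*5).round(0))
E
```

```text
(0.57, -0.2845, 0.247) [258. 410.]
(0.56, -0.2845, 0.247) [256. 475.]
(0.57, -0.2845, 0.209) [259. 377.]
(0.565, -0.2845, 0.195) [259. 394.]
```

View pics/z18.png

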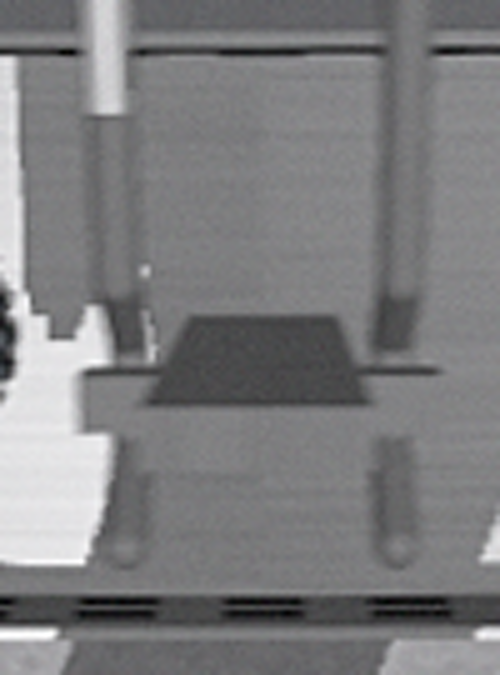

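The tab top's back edge is at zoomed row 405 (predicted 410), so the tab pose is confirmed to about 1 mm.

step_arm:
  increments:
    - [[0.02,-0.002,0.01],[0,0,0]]
    - [[0.036,-0.002,0.03],[0.001,0,0]]
    - [[0.036,-0.002,0.06],[0.001,0,0]]
    - [[0.036,-0.002,0.07],[0.001,0,0]]

```text
time: 25.45
ee_pos: [0.5611, -0.2954, 0.2628]
eef_rot: [1.0, 0.012, -0.005, -0.0]
ft_force: [0.1, -0.2, 0.6]
width: 0.0567
```

```bash
python3 -c "
from h import *
st();go((.566,-.2845,.218),2)"
```

```text
t 25.45 p [ 0.5611 -0.2954  0.2628] yaw 1.43 zdir [-0.0093  0.0005 -1.    ] F [ 0.089  -0.1624  0.5575] T [ 0.026   0.0272 -0.0027] w 0.0567 q [ 0.8191  0.3959 -0.5578  1.34    0.2089  1.4721 -1.2719]
inc [[0.0056, -0.0107, 0.0447], [-0.0008, 0.0092, -0.01]] len 0.046 rows 0.9 t 25.45
```

step_arm:
  increments:
    - [[0.005,-0.011,0],[0,0.009,-0.01]]
    - [[0.005,-0.011,0],[0,0.009,-0.01]]
    - [[0.005,-0.011,0],[0,0.009,-0.01]]

```text
time: 25.75
ee_pos: [0.5663, -0.2841, 0.2646]
eef_rot: [1.0, 0.018, 0.001, 0.0]
ft_force: [0.2, 0.5, 0.7]
width: 0.0564
```

```bash
python3 -c "
from h import *
st();go((.566,-.2845,.218),2)"
```

```text
t 25.75 p [ 0.5663 -0.2841  0.2646] yaw 2.05 zdir [ 0.0018 -0.0005 -1.    ] F [0.1662 0.5062 0.7027] T [-0.0235  0.09    0.0434] w 0.0564 q [ 0.8115  0.3871 -0.5669  1.349   0.2054  1.4618 -1.2785]
inc [[-0.0003, 0.0004, 0.0466], [0.0005, -0.0018, 0.0009]] len 0.047 rows 0.9 t 25.75
```

step_arm:
  increments:
    - [[0,0,0.012],[0,0,0]]
    - [[0,0,0.024],[0,0,0]]
    - [[0,0,0.036],[0,-0.002,0]]
    - [[0,0,0.046],[0,-0.002,0]]
    - [[0,0,0.046],[0,-0.002,0]]

```text
time: 26.25
ee_pos: [0.5654, -0.2839, 0.2163]
eef_rot: [1.0, 0.018, -0.002, -0.0]
ft_force: [0.3, -0.2, -0.0]
width: 0.0565
```

```bash
python3 -c "
from h import *
st();go((.566,-.2845,.218),2)"
```

```text
t 26.25 p [ 0.5654 -0.2839  0.2163] yaw 2.05 zdir [-0.0031  0.0009 -1.    ] F [ 0.3294 -0.1948 -0.0204] T [ 0.0755  0.0161 -0.0122] w 0.0565 q [ 0.8135  0.4105 -0.5626  1.4208  0.2187  1.376  -1.2893]
inc [[0.0005, 0.0006, -0.0017], [-0.001, 0.003, 0.0009]] len 0.002 rows 0.0 t 26.25
```

Closing on the tab at 60 N.

step_arm:
  increments:
    - [[0,0,-0.002],[0,0.003,0]]
    - [[0,0,-0.002],[0,0.003,0]]
    - [[0,0,-0.002],[0,0.003,0]]
    - [[0,0,-0.002],[0,0.003,0]]
    - [[0,0,-0.002],[0,0.003,0]]
  hand: 1
  grip_force: 60

```text
time: 26.75
ee_pos: [0.5657, -0.2836, 0.2188]
eef_rot: [1.0, 0.018, 0.0, -0.0]
ft_force: [-0.7, 1.6, 2.7]
width: 0.0353
```

```bash
python3 -c "
from h import *
st()"
```

```text
t 26.75 p [ 0.5657 -0.2836  0.2188] yaw 2.07 zdir [ 0.0006  0.001  -1.    ] F [-0.7229  1.5721  2.6717] T [0.3426 0.0861 0.0152] w 0.0353 q [ 0.8153  0.407  -0.5638  1.4201  0.2162  1.3763 -1.2877]
```

step_arm:
  increments:
    - [[0,0,-0.004],[0,0,0]]
    - [[0,0,-0.012],[0,0,0]]
    - [[0,0,-0.022],[0,0,0]]
    - [[0,0,-0.034],[0,0,0]]
    - [[0,0,-0.044],[0,0,0]]

```text
time: 27.25
ee_pos: [0.5658, -0.2838, 0.2642]
eef_rot: [1.0, 0.018, 0.001, -0.0]
ft_force: [1.0, 0.5, -6.8]
width: 0.0354
```

step_arm:
  increments:
    - [[0,0,-0.003],[0,0,0]]
    - [[0,0,-0.006],[0,0,0]]
    - [[0,0,-0.006],[0,0,0]]

```text
time: 27.55
ee_pos: [0.5659, -0.2837, 0.2704]
eef_rot: [1.0, 0.018, 0.001, -0.0]
ft_force: [1.1, 0.4, -7.5]
width: 0.0353
```

```bash
python3 -c "
from h import *
st();snap('scene','scene18');snap('side','side18')
a=load('scene18')['pixels'][180:380,140:380];b=load('side18')['pixels'][70:270,260:500];cv2.imwrite('pics/z19.png',cv2.resize(np.hstack([a,b]),(800,333)))"
```

```text
t 27.55 p [ 0.5659 -0.2837  0.2704] yaw 2.07 zdir [ 0.0014  0.0005 -1.    ] F [ 1.0507  0.3624 -7.4584] T [-0.0417 -0.046  -0.0333] w 0.0353 q [ 0.8112  0.3848 -0.5675  1.3397  0.2032  1.4736 -1.2768]
```

View pics/z19.png

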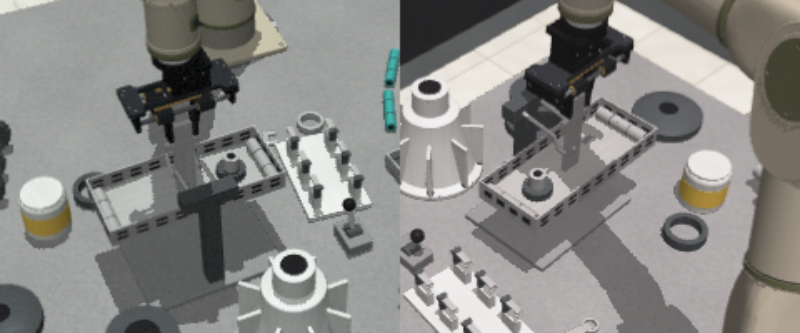

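step_arm:
  increments:
    - [[-0.005,0,0],[0,0,0]]
    - [[-0.014,0,0],[0,0,0]]
    - [[-0.026,0,0],[0,0,0]]
    - [[-0.038,0,0],[0,0,0]]
    - [[-0.048,0,0],[0,0,0]]

```text
time: 28.15
ee_pos: [0.5162, -0.2858, 0.2699]
eef_rot: [1.0, 0.018, 0.0, -0.0]
ft_force: [-0.8, -0.6, -6.9]
width: 0.0356
```

step_arm:
  increments:
    - [[-0.01,0,0],[0,0,0]]
    - [[-0.022,0,0],[0,0,0]]
    - [[-0.034,0,0],[0,0,0]]
    - [[-0.044,0,0],[0,0,0]]
    - [[-0.048,0,0],[0,0,0]]

```text
time: 28.65
ee_pos: [0.4669, -0.2879, 0.27]
eef_rot: [1.0, 0.017, -0.0, 0.0]
ft_force: [0.1, 0.3, -7.9]
width: 0.0353
```

```bash
python3 -c "
from h import *
st();go((.47,.277,.28),4.4);snap('scene','scene19');snap('side','side19')
a=load('scene19')['pixels'][180:380,140:380];b=load('side19')['pixels'][70:270,260:500];cv2.imwrite('pics/z20.png',cv2.resize(np.hstack([a,b]),(800,333)))"
```

```text
t 28.65 p [ 0.4669 -0.2879  0.27  ] yaw 1.97 zdir [-0.0001 -0.0003 -1.    ] F [ 0.1003  0.3031 -7.8676] T [-0.0942  0.0084  0.0556] w 0.0353 q [ 0.9633  0.185  -0.562   1.5681  0.0997  1.4172 -1.1426]
inc [[0.0225, -0.5644, -0.0101], [0.0003, 0.0001, -0.0424]] len 0.565 rows 11.3 t 28.65
```

View pics/z20.png

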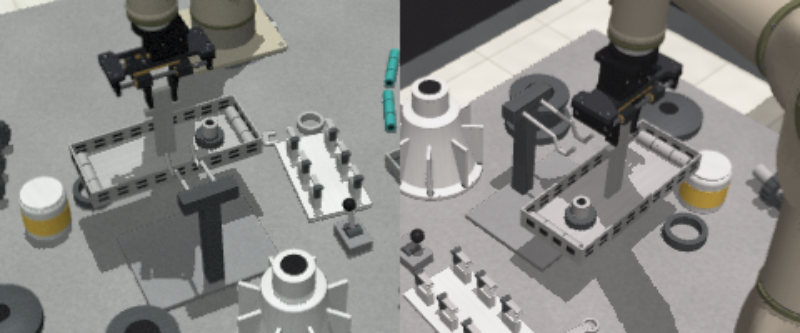

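step_arm:
  increments:
    - [[0.001,-0.005,-0.002],[0,0,0]]
    - [[0.001,-0.015,-0.004],[0,0,0]]
    - [[0.002,-0.032,-0.007],[0,0,0]]
    - [[0.003,-0.052,-0.01],[0,0,0]]
    - [[0.004,-0.074,-0.01],[0,0,-0.005]]

```text
time: 29.25
ee_pos: [0.4695, -0.2111, 0.2807]
eef_rot: [1.0, 0.02, 0.001, 0.0]
ft_force: [0.2, 0.3, -7.1]
width: 0.0355
```

step_arm:
  increments:
    - [[0.001,-0.022,0],[0,0,0]]
    - [[0.001,-0.046,0],[0,0,0]]
    - [[0.002,-0.07,0],[0,0,0]]
    - [[0.003,-0.094,0],[0,0,-0.005]]
    - [[0.004,-0.118,0],[0,0,-0.01]]

```text
time: 29.75
ee_pos: [0.4683, -0.0901, 0.2807]
eef_rot: [1.0, 0.027, 0.001, 0.0]
ft_force: [1.0, -0.2, -7.1]
width: 0.0348
```

```bash
python3 -c "
from h import *
st();go((.47,.277,.28),4.4)"
```

```text
t 29.75 p [ 0.4683 -0.0901  0.2807] yaw 3.05 zdir [ 0.0013 -0.0009 -1.    ] F [ 1.0396 -0.1711 -7.0892] T [-0.0511 -0.0439 -0.0184] w 0.0348 q [ 0.8116  0.0125 -0.7133  1.7129  0.0091  1.4178 -1.4207]
inc [[0.0212, -0.3665, 0.0004], [0.001, -0.0013, -0.0236]] len 0.367 rows 7.3 t 29.75
```

step_arm:
  increments:
    - [[0.001,-0.024,0],[0,0,0]]
    - [[0.002,-0.048,0],[0,0,0]]
    - [[0.004,-0.072,0],[0,0,0]]
    - [[0.005,-0.096,0],[0,0,-0.005]]
    - [[0.007,-0.12,0],[0.001,-0.001,-0.01]]

```text
time: 30.25
ee_pos: [0.4679, 0.033, 0.2807]
eef_rot: [0.999, 0.033, 0.0, 0.0]
ft_force: [0.2, -0.8, -7.7]
width: 0.0351
```

step_arm:
  increments:
    - [[0.001,-0.024,0],[0,0,0]]
    - [[0.002,-0.048,0],[0,0,0]]
    - [[0.004,-0.072,0],[0,0,0]]
    - [[0.005,-0.096,0],[0,0,-0.005]]
    - [[0.007,-0.12,0],[0,0,-0.01]]

```text
time: 30.75
ee_pos: [0.4656, 0.1558, 0.2807]
eef_rot: [0.999, 0.039, 0.0, 0.001]
ft_force: [0.6, -0.3, -7.7]
width: 0.0356
```

```bash
python3 -c "
from h import *
st();go((.47,.277,.28),4.4);snap('side','side20')"
```

```text
t 30.75 p [0.4656 0.1558 0.2807] yaw 4.44 zdir [ 0.0008 -0.0019 -1.    ] F [ 0.6419 -0.3046 -7.721 ] T [-0.0516 -0.0808 -0.0193] w 0.0356 q [ 0.5244  0.0807 -0.9753  1.6716  0.0696  1.4251 -1.9528]
inc [[0.0138, -0.1205, 0.0005], [0.002, -0.0007, 0.0007]] len 0.121 rows 2.4 t 30.75
```

View pics/side20.png

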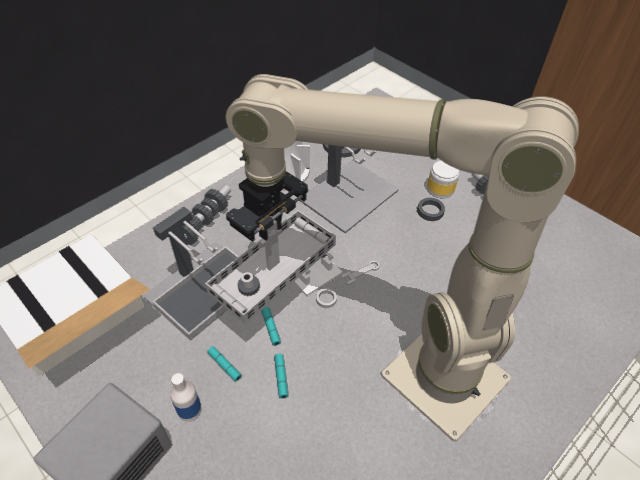

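step_arm:
  increments:
    - [[0.002,-0.022,0],[0,0,0]]
    - [[0.005,-0.045,0],[0,0,0]]
    - [[0.008,-0.068,0],[0,0,0]]
    - [[0.011,-0.09,0],[0,0,0]]
    - [[0.013,-0.105,0],[0.002,-0.001,0]]

```text
time: 31.3
ee_pos: [0.4676, 0.2691, 0.2813]
eef_rot: [0.999, 0.043, 0.0, -0.002]
ft_force: [0.5, 0.7, -7.5]
width: 0.0352
```

step_arm:
  increments:
    - [[0,-0.005,0],[0,0,0]]
    - [[0,-0.006,0],[0,0,0]]

```text
time: 31.5
ee_pos: [0.4655, 0.2767, 0.2814]
eef_rot: [0.999, 0.044, 0.0, -0.002]
ft_force: [-1.0, 0.2, -6.8]
width: 0.0354
```

```bash
python3 -c "
from h import *
st();go((.53,.2720,.28),4.4);snap('side','side21');snap('wrist','w21')"
```

```text
t 31.5 p [0.4655 0.2767 0.2814] yaw 5.07 zdir [ 0.0001  0.0034 -1.    ] F [-1.0449  0.1967 -6.7885] T [-0.0321  0.1155  0.0182] w 0.0354 q [ 0.2679  0.2572 -1.041   1.5511  0.2202  1.4587 -2.2652]
inc [[0.0639, 0.0104, 0.0014], [-0.0034, -0.0003, 0.0117]] len 0.065 rows 1.3 t 31.5
```

View pics/w21.png

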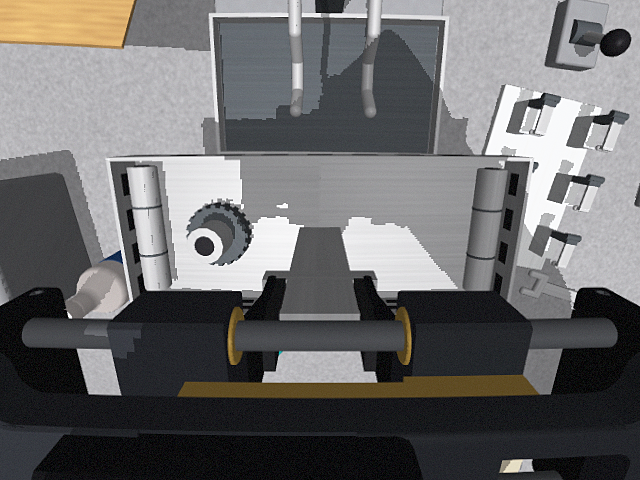

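View pics/side21.png

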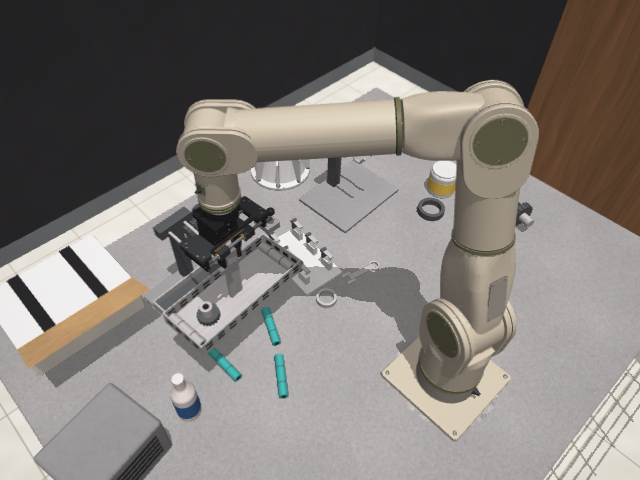

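```bash
python3 -c "
from h import *
w=load('w21')
a=w['pixels'][0:140,250:430];cv2.imwrite('pics/z22.png',cv2.resize(a,None,fx=4,fy=4,interpolation=cv2.INTER_CUBIC))
L=onz(w,(296,111),.217);Q=onz(w,(369,112),.217);v=L-Q;print(L,Q,np.linalg.norm(v),np.degrees(np.arctan2(v[1],v[0]))-90,(L+Q)/2+.024*np.array([.997,.076,0]))"
```

```text
[0.561 0.299 0.217] [0.5645 0.2528 0.217 ] 0.04636130374081809 4.336773200709729 [0.5866 0.2777 0.217 ]
```

View pics/z22.png

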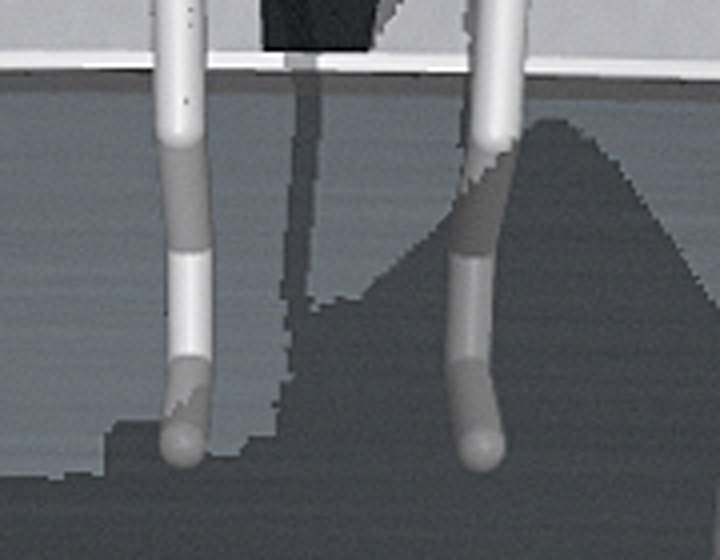

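step_arm:
  increments:
    - [[0.005,0.003,0],[0,0,0.006]]
    - [[0.015,0.006,0],[-0.003,0,0.012]]
    - [[0.03,0.01,0],[-0.003,0,0.012]]
    - [[0.045,0.01,0.001],[-0.003,0,0.012]]
    - [[0.06,0.01,0.001],[-0.003,0,0.012]]

```text
time: 32.1
ee_pos: [0.5293, 0.2683, 0.2799]
eef_rot: [0.999, 0.035, 0.0, 0.001]
ft_force: [0.1, 0.6, -6.8]
width: 0.0351
```

```bash
python3 -c "
from h import *
st();go((.5866,.2775,.28),4.4)"
```

```text
t 32.1 p [0.5293 0.2683 0.2799] yaw 4.04 zdir [ 0.0009 -0.0015 -1.    ] F [ 0.0734  0.5969 -6.8066] T [-0.0268  0.0413  0.0638] w 0.0351 q [ 0.2006  0.3909 -0.9858  1.4197  0.3258  1.5023 -2.272 ]
inc [[0.0578, -0.0051, -0.0001], [0.0016, -0.0008, -0.0063]] len 0.058 rows 1.2 t 32.1
```

step_arm:
  increments:
    - [[0.012,-0.003,0],[0,0,-0.006]]
    - [[0.026,-0.005,0],[0.001,0,-0.006]]
    - [[0.04,-0.005,0],[0.001,0,-0.006]]
    - [[0.052,-0.005,0],[0.001,0,-0.006]]
    - [[0.058,-0.005,0],[0.002,-0.001,-0.006]]

```text
time: 32.6
ee_pos: [0.5888, 0.276, 0.279]
eef_rot: [0.999, 0.037, -0.0, 0.0]
ft_force: [-0.8, 0.3, -7.8]
width: 0.0357
```

```bash
python3 -c "
from h import *
st();go((.5866,.2775,.24),4.4);snap('side','side22');snap('scene','scene22')
a=load('scene22')['pixels'][160:360,320:560];b=load('side22')['pixels'][140:340,130:370];cv2.imwrite('pics/z23.png',cv2.resize(np.hstack([a,b]),(800,333)))"
```

```text
t 32.6 p [0.5888 0.276  0.279 ] yaw 4.22 zdir [-0.0007 -0.0002 -1.    ] F [-0.7672  0.3085 -7.8221] T [-0.1017  0.0953  0.0345] w 0.0357 q [ 0.1107  0.5214 -0.9361  1.2579  0.4124  1.5574 -2.2594]
inc [[-0.0021, -0.0017, 0.039], [0.0001, 0.0008, -0.0032]] len 0.039 rows 0.8 t 32.6
```

View pics/z23.png

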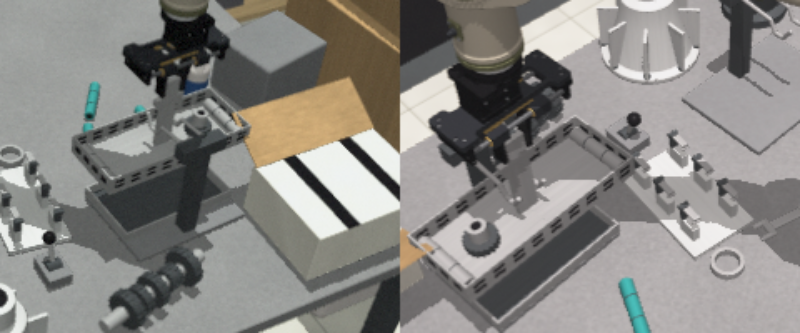

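```bash
python3 - <<'E'
from h import *
s=load('scene0');d=load('side0')
a=s['pixels'][190:330,440:590];b=d['pixels'][225:375,0:170]
cv2.imwrite('pics/z24.png',np.hstack([cv2.resize(a,(400,373)),cv2.resize(b,(400,353))[:,:] if 0 else cv2.resize(b,(400,373))]))
print('basket +y end corners drain in scene', [proj(s,(.5866+dx*.997-dy*.077,.277+dx*.077+dy*.997,z)) for dx in(-.068,.068) for dy in(.165,) for z in(.08,.12)])
E
```

```text
basket +y end corners drain in scene [array([440.8301, 232.8125]), array([442.4907, 224.1184]), array([464.9719, 256.0753]), array([467.0284, 247.3302])]
```

View pics/z24.png

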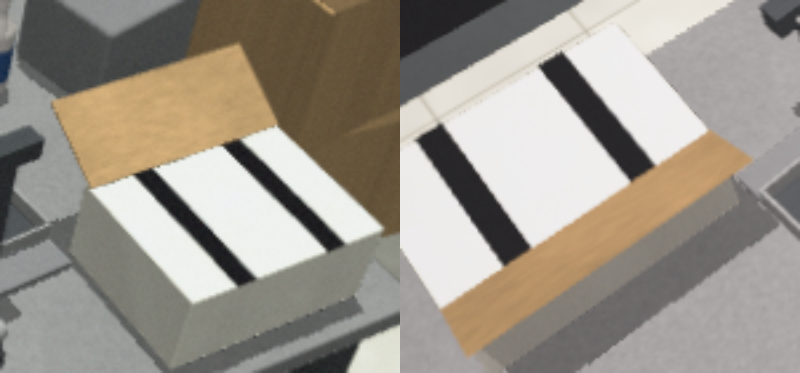

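```bash
python3 - <<'E'
from h import *
s=load('scene0');d=load('side0')
print(tri(s,(459.5,228.3),d,(148.8,288.5)),tri(s,(474.5,260.5),d,(130.9,277.3)),tri(s,(530,206),d,(30,368)))
E
```

```text
(array([0.6005, 0.4313, 0.1764]), np.float64(0.0024557040657854716)) (array([0.7047, 0.4321, 0.1194]), np.float64(0.0020202501593729978)) (array([0.5983, 0.7303, 0.1762]), np.float64(0.00853423369709085))
```

```bash
python3 - <<'E'
from h import *
s=load('scene22');d=load('side22')
a=s['pixels'][200:280,400:500];b=d['pixels'][240:340,80:205]
cv2.imwrite('pics/z25.png',np.hstack([cv2.resize(a,(400,320),interpolation=cv2.INTER_NEAREST),cv2.resize(b,(400,320),interpolation=cv2.INTER_NEAREST)]))
E
```

```text
(no output)
```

View pics/z25.png

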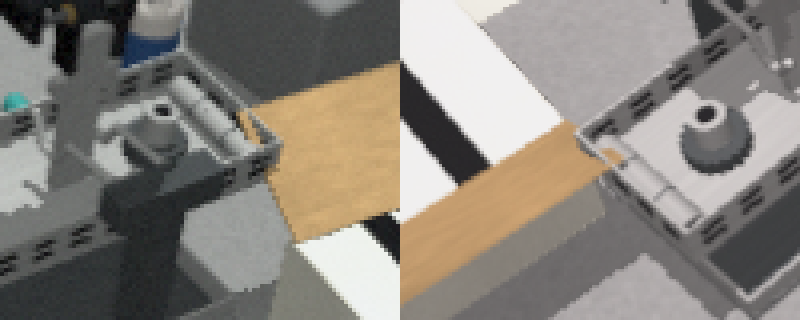

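The carton flap corner, at about (0.60, 0.43, 0.176), overlaps the basket's end wall at this height. No force shows, but I'll back out and come in lower, under the flap, with the bar about 38 mm above the seat.

step_arm:
  increments:
    - [[-0.01,-0.001,0],[0,0,-0.003]]
    - [[-0.022,-0.001,0],[0,0,-0.003]]
    - [[-0.036,-0.001,0],[0,0,-0.003]]
    - [[-0.05,-0.001,0],[0,0,-0.003]]
    - [[-0.06,-0.001,0],[0,0,-0.003]]

```text
time: 33.2
ee_pos: [0.5261, 0.273, 0.2794]
eef_rot: [0.999, 0.039, -0.0, 0.0]
ft_force: [-0.4, -0.4, -8.2]
width: 0.0354
```

step_arm:
  increments:
    - [[-0.005,0,0.004],[0,0,0]]
    - [[-0.005,0,0.01],[0,0,0]]
    - [[-0.005,0,0.018],[0,0,0]]
    - [[-0.005,0,0.022],[0,0,0]]

```text
time: 33.6
ee_pos: [0.5213, 0.272, 0.256]
eef_rot: [0.999, 0.039, -0.001, 0.001]
ft_force: [0.9, -1.0, -8.3]
width: 0.0353
```

```bash
python3 -c "
from h import *
st();go((.5866,.2770,.257),4.4)"
```

```text
t 33.6 p [0.5213 0.272  0.256 ] yaw 4.45 zdir [-0.002  -0.0014 -1.    ] F [ 0.8885 -1.0466 -8.3123] T [-0.0946  0.0662  0.0144] w 0.0353 q [ 0.2044  0.3927 -0.9903  1.4711  0.3277  1.4561 -2.2818]
inc [[0.0655, 0.0001, -0.0012], [0.0013, 0.0021, 0.0009]] len 0.065 rows 1.3 t 33.6
```

step_arm:
  increments:
    - [[0.008,0,-0.001],[0.001,0.002,0]]
    - [[0.02,0,-0.001],[0.001,0.002,0]]
    - [[0.032,0,-0.001],[0.001,0.002,0]]
    - [[0.042,0,-0.001],[0.001,0.002,0]]
    - [[0.048,0,-0.001],[0.001,0.002,0]]

```text
time: 34.1
ee_pos: [0.5705, 0.2756, 0.2564]
eef_rot: [0.999, 0.038, -0.0, -0.0]
ft_force: [0.5, 0.2, -8.5]
width: 0.0355
```

```bash
python3 -c "
from h import *
st();go((.5866,.2770,.257),4.4)"
```

```text
t 34.1 p [0.5705 0.2756 0.2564] yaw 4.4 zdir [-0.0004  0.0001 -1.    ] F [ 0.4591  0.2165 -8.5476] T [-0.011   0.0559 -0.0205] w 0.0355 q [ 0.14    0.4939 -0.9486  1.3461  0.3962  1.4979 -2.2719]
inc [[0.0162, -0.0002, -0.0006], [-0.0001, 0.0004, -0.0]] len 0.016 rows 0.3 t 34.1
```

step_arm:
  increments:
    - [[0.005,0,0],[0,0,0]]
    - [[0.01,0,0],[0,0,0]]
    - [[0.015,0,0],[0,0,0]]
    - [[0.016,0,0],[0,0,0]]

```text
time: 34.5
ee_pos: [0.587, 0.2767, 0.2564]
eef_rot: [0.999, 0.038, -0.0, -0.0]
ft_force: [-0.5, -0.2, -7.4]
width: 0.0353
```

step_arm:
  increments:
    - [[0,0,0.004],[0,0,0]]
    - [[0,0,0.01],[0,0,0]]
    - [[0,0,0.017],[0,0,0]]
    - [[0,0,0.023],[0,0,0]]
    - [[0,0,0.026],[0,0,0]]

```text
time: 35.0
ee_pos: [0.5867, 0.2764, 0.2293]
eef_rot: [0.999, 0.038, -0.001, 0.0]
ft_force: [0.2, -0.1, -7.9]
width: 0.0355
```

```bash
python3 -c "
from h import *
st();go((.5866,.2770,.222),4.4);snap('wrist','w24')
w=load('w24');cv2.imwrite('pics/z26.png',w['pixels'])"
```

```text
t 35.0 p [0.5867 0.2764 0.2293] yaw 4.38 zdir [-0.0012 -0.0006 -1.    ] F [ 0.1884 -0.1355 -7.9453] T [-0.0343  0.0481 -0.0086] w 0.0355 q [ 0.1229  0.5399 -0.9293  1.3435  0.4266  1.4655 -2.2743]
inc [[-0.0, -0.0006, 0.0073], [0.0005, 0.0013, -0.0004]] len 0.007 rows 0.1 t 35.0
```

View pics/z26.png

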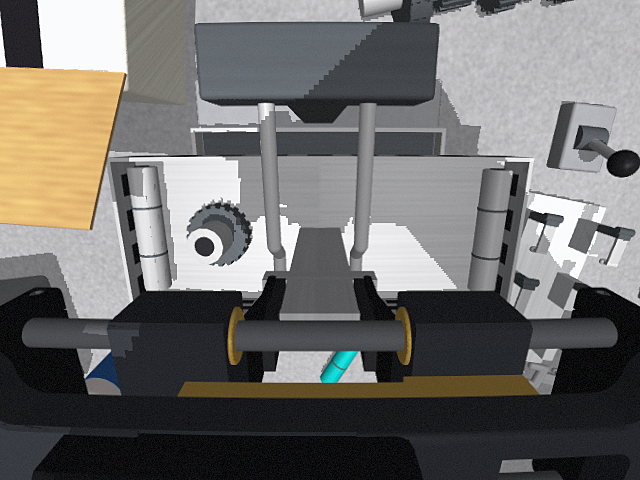

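The hooks sit evenly either side of the tab. I lower until the weight comes off.

step_arm:
  increments:
    - [[0,0,0.003],[0,0,0]]
    - [[0,0,0.006],[0,0,0]]
    - [[0,0,0.009],[0,0.001,0]]
    - [[0,0,0.009],[0,0.001,0]]

```text
time: 35.45
ee_pos: [0.5865, 0.2762, 0.2196]
eef_rot: [0.999, 0.038, -0.0, 0.0]
ft_force: [-0.5, 0.4, -8.4]
width: 0.0361
```

step_arm:
  increments:
    - [[0,0,0.0015],[0,0,0]]
    - [[0,0,0.0015],[0,0,0]]

```text
time: 35.65
ee_pos: [0.5867, 0.2764, 0.2189]
eef_rot: [0.999, 0.038, -0.0, 0.0]
ft_force: [-0.9, -0.6, -2.6]
width: 0.0355
```

```bash
python3 -c "
from h import *
st()"
```

```text
t 35.65 p [0.5867 0.2764 0.2189] yaw 4.38 zdir [ 0.     -0.0005 -1.    ] F [-0.8907 -0.5544 -2.552 ] T [-0.2323  0.241   0.0586] w 0.0355 q [ 0.1243  0.5447 -0.9272  1.36    0.4313  1.4456 -2.2783]
```

Seated, with the weight moving onto the hooks. I go 1 mm lower, then open.

step_arm:
  increments:
    - [[0,0,0.001],[0,0,0]]
    - [[0,0,0.001],[0,0,0]]
    - [[0,0,0.001],[0,0,0]]

```text
time: 35.95
ee_pos: [0.5868, 0.2764, 0.2188]
eef_rot: [0.999, 0.038, 0.0, 0.0]
ft_force: [-3.7, -3.0, 5.3]
width: 0.0353
```

step_arm:
  increments:
    - [[0,0,0],[0,0,0]]
    - [[0,0,0],[0,0,0]]
    - [[0,0,0],[0,0,0]]
    - [[0,0,0],[0,0,0]]
  hand: -0.3
  grip_force: 30

```text
time: 36.35
ee_pos: [0.5869, 0.2766, 0.2187]
eef_rot: [0.999, 0.038, 0.0, 0.0]
ft_force: [-0.4, 0.2, -0.2]
width: 0.0543
```

```bash
python3 -c "
from h import *
st();snap('scene','scene25');snap('wrist','w25')
a=load('scene25')['pixels'][160:360,320:560];b=load('w25')['pixels'];cv2.imwrite('pics/z27.png',np.hstack([cv2.resize(a,(400,333)),cv2.resize(b,(400,333))]))"
```

```text
t 36.35 p [0.5869 0.2766 0.2187] yaw 4.37 zdir [ 0.001 -0.    -1.   ] F [-0.4486  0.1942 -0.1823] T [-0.0433  0.0215  0.0115] w 0.0543 q [ 0.1243  0.5446 -0.927   1.3606  0.4316  1.4441 -2.2786]
```

View pics/z27.png

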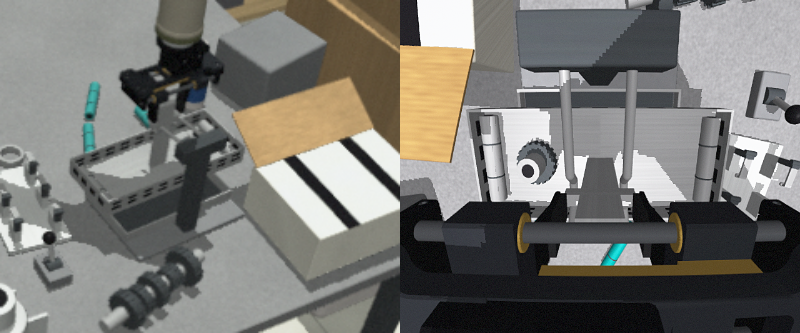

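Released. Rising straight up.

step_arm:
  increments:
    - [[0,0,-0.02],[0,0,0]]
    - [[0,0,-0.05],[0,0,0]]
    - [[0,0,-0.09],[0,0,0]]
    - [[0,0,-0.13],[0,0,0]]
    - [[0,0,-0.14],[0,0,0]]

```text
time: 36.95
ee_pos: [0.5872, 0.2776, 0.3634]
eef_rot: [0.999, 0.038, 0.003, -0.001]
ft_force: [0.5, -0.2, 0.1]
width: 0.0564
```

```bash
python3 -c "
from h import *
st();go((.47,.12,.34),4);snap('scene','scene26');snap('side','side26');snap('wrist','w26')
a=load('scene26')['pixels'][160:360,320:560];b=load('side26')['pixels'][140:340,130:370];cv2.imwrite('pics/z28.png',cv2.resize(np.hstack([a,b]),(800,333)))"
```

```text
t 36.95 p [0.5872 0.2776 0.3634] yaw 4.37 zdir [ 0.0058  0.0032 -1.    ] F [ 0.4883 -0.1845  0.1118] T [ 0.0751 -0.0462  0.0476] w 0.0564 q [ 0.0709  0.5005 -0.9427  1.0983  0.4051  1.7132 -2.2396]
inc [[-0.129, 0.1482, 0.0223], [-0.0028, -0.006, 0.0064]] len 0.198 rows 4.0 t 36.95
```

View pics/z28.png

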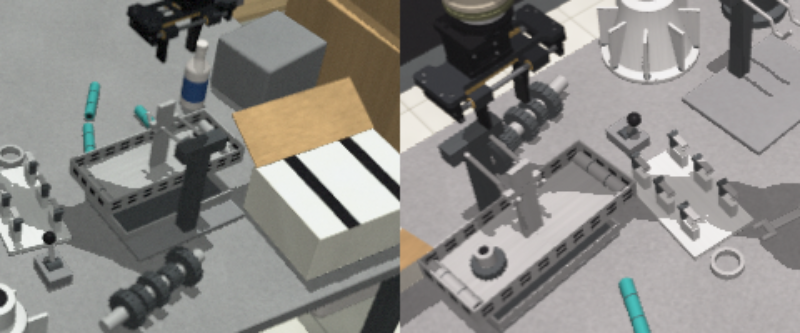

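View pics/w26.png

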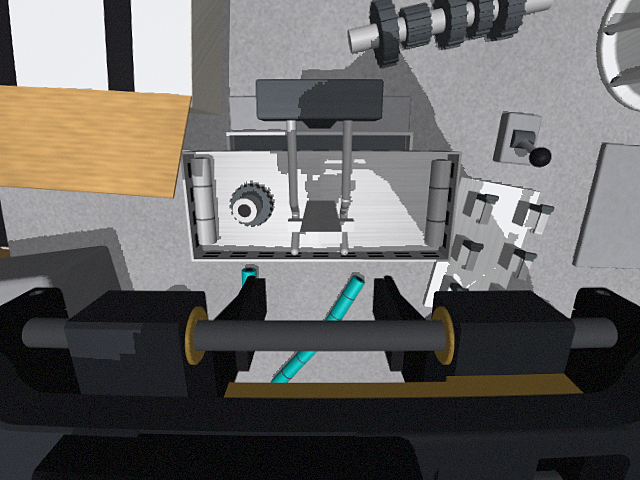

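```bash
python3 - <<'E'
from h import *
w=load('w26');w16=load('w16');s=load('scene26');d=load('side26')
for n,f in(('w',w),('w16',w16),('s',s),('d',d)):
    pass
for i,c in enumerate((w,w16,s,d)):
    p=proj(c,(.6695,-.006,.075)).astype(int);a=c['pixels'][max(p[1]-30,0):p[1]+30,p[0]-40:p[0]+40];print(p,max(p[1]-30,0),a.shape)
    a=cv2.resize(a,(400,int(a.shape[0]*5)));
    if a.shape[0]<300:a=np.vstack([a,np.zeros((300-a.shape[0],400,3),np.uint8)])
    globals()['i%d'%i]=a
cv2.imwrite('pics/z29.png',np.vstack([np.hstack([i0,i1]),np.hstack([i2,i3])]))
E
```

```text
[538 156] 126 (60, 80, 3)
[519  59] 29 (60, 80, 3)
[348 302] 272 (60, 80, 3)
[269 211] 181 (60, 80, 3)
```

View pics/z29.png

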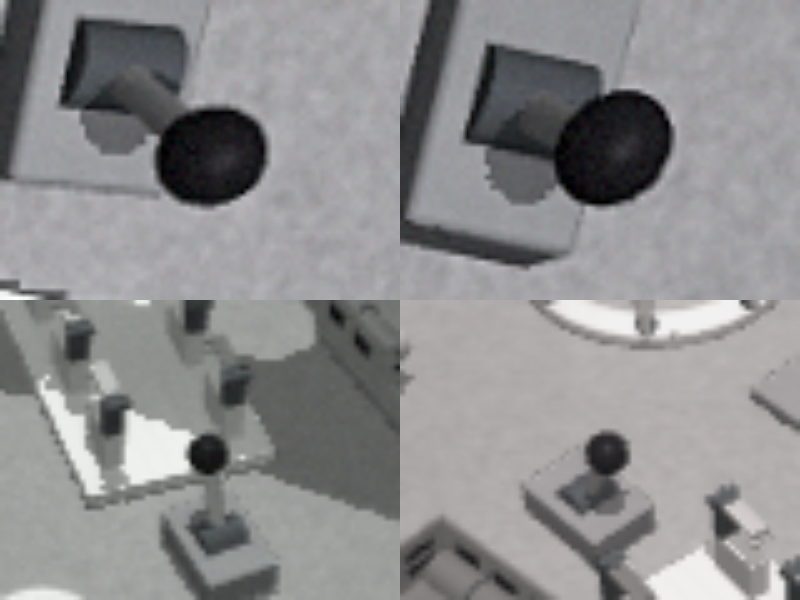

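```bash
python3 - <<'E'
from h import *
w=load('w26');w16=load('w16');s=load('scene26');d=load('side26')
P=[(w,(498+211/5,126+155/5)),(w16,(479+212/5,29+147/5)),(s,(308+208/5,272+154/5)),(d,(229+206/5,181+153/5))]
A=np.zeros((3,3));b=np.zeros(3)
for c,u in P:
    o,v=ray(c,u);M=np.eye(3)-np.outer(v,v);A+=M;b+=M@o
X=np.linalg.solve(A,b);print(X,[ (proj(c,X)-u).round(1) for c,u in P])
print('pivot approx',tri(s,(308+215/5,272+228/5),d,(229+190/5,181+193/5)))
go((.61,-.006,.34),0)
E
```

```text
[ 0.6698 -0.0066  0.0757] [array([-1. , -0.6]), array([-0.7,  0.4]), array([-0.8, -0.2]), array([-0.4, -0.4])]
pivot approx (array([ 0.6879, -0.0062,  0.0243]), np.float64(0.0017680318843609926))
inc [[0.0015, 0.2837, 0.0184], [0.0001, -0.0012, 0.0765]] len 0.284 rows 5.7 t 37.1
```

step_arm:
  increments:
    - [[0,0.05,0],[0,0,0.02]]
    - [[0,0.1,0],[0,0,0.04]]
    - [[0,0.15,0],[0,0,0.06]]
    - [[0,0.2,0],[0,0,0.076]]
    - [[0.001,0.25,0.018],[0,-0.001,0.076]]
  hand: 1

```text
time: 37.6
ee_pos: [0.6066, 0.0279, 0.341]
eef_rot: [1.0, -0.001, 0.0, 0.0]
ft_force: [0.8, 0.7, -0.4]
width: 0.0248
```

```bash
python3 -c "
from h import *
st();go((.612,-.0066,.15),0)"
```

```text
t 37.6 p [0.6066 0.0279 0.341 ] yaw -0.06 zdir [ 0.0008 -0.0004 -1.    ] F [ 0.8008  0.6515 -0.4167] T [ 0.0383 -0.0317 -0.0026] w 0.0248 q [ 0.5335  0.3864 -0.9086  1.2696  0.3029  1.6237 -1.8928]
inc [[0.0053, 0.0345, 0.1911], [0.0004, -0.0008, -0.0011]] len 0.194 rows 3.9 t 37.6
```

step_arm:
  increments:
    - [[0.005,0.02,0.03],[0,0,0]]
    - [[0.005,0.034,0.07],[0,0,0]]
    - [[0.005,0.034,0.11],[0,0,0]]
    - [[0.005,0.034,0.15],[0,0,0]]
    - [[0.005,0.034,0.18],[0,0,0]]

```text
time: 38.1
ee_pos: [0.6095, -0.0069, 0.1564]
eef_rot: [1.0, -0.001, -0.002, 0.0]
ft_force: [-0.1, -1.0, 0.2]
width: 0.0004
```

```bash
python3 -c "
from h import *
st();go((.612,-.0066,.06),0)"
```

```text
t 38.1 p [ 0.6095 -0.0069  0.1564] yaw -0.09 zdir [-0.004  -0.0003 -1.    ] F [-0.1045 -0.9723  0.1549] T [ 0.034   0.0336 -0.0235] w 0.0004 q [ 0.5901  0.4818 -0.8611  1.5508  0.3743  1.2866 -1.8944]
inc [[0.0029, -0.0003, 0.0964], [0.0003, 0.004, -0.0015]] len 0.096 rows 1.9 t 38.1
```

step_arm:
  increments:
    - [[0.002,0,0.03],[0,0.004,0]]
    - [[0.003,0,0.06],[0,0.004,0]]
    - [[0.003,0,0.085],[0,0.004,0]]
    - [[0.003,0,0.092],[0,0.004,0]]
    - [[0.003,0,0.092],[0,0.004,0]]

```text
time: 38.6
ee_pos: [0.6106, -0.007, 0.0626]
eef_rot: [1.0, -0.001, -0.002, -0.0]
ft_force: [0.4, -0.3, 0.9]
width: 0.0003
```

step_arm:
  increments:
    - [[0.015,0,0],[0,0,0]]
    - [[0.03,0,0],[0,0,0]]
    - [[0.045,0,0],[0,0,0]]
    - [[0.06,0,0],[0,0,0]]
    - [[0.072,0,0],[0,0,0]]

```text
time: 39.1
ee_pos: [0.6837, -0.0068, 0.0639]
eef_rot: [1.0, -0.001, -0.001, -0.0]
ft_force: [-2.3, 0.2, 0.7]
width: 0.0005
```

```bash
python3 -c "
from h import *
st();snap('scene','scene27');snap('side','side27')
a=load('scene27')['pixels'][240:360,270:420];b=load('side27')['pixels'][140:260,190:340];cv2.imwrite('pics/z30.png',cv2.resize(np.hstack([a,b]),(800,320)))"
```

```text
t 39.1 p [ 0.6837 -0.0068  0.0639] yaw -0.08 zdir [-0.0021  0.0007 -1.    ] F [-2.2856  0.2075  0.6545] T [0.1153 0.3267 0.0232] w 0.0005 q [ 0.4601  0.7089 -0.7675  1.4231  0.5024  1.2131 -1.9353]
```

View pics/z30.png

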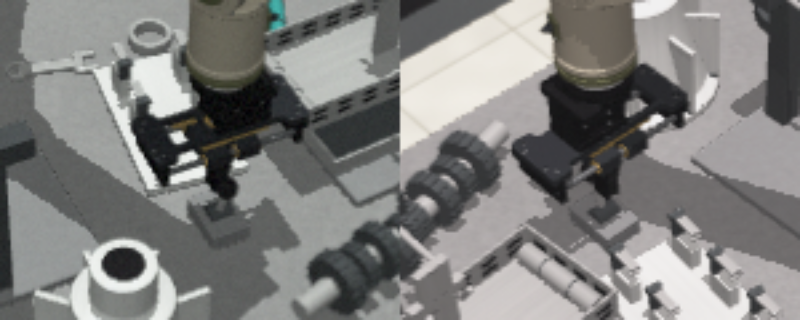

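step_arm:
  increments:
    - [[0.008,0,0],[0,0,0]]
    - [[0.016,0,0],[0,0,0]]
    - [[0.024,0,0],[0,0,0]]
    - [[0.024,0,0],[0,0,0]]

```text
time: 39.6
ee_pos: [0.699, -0.006, 0.0633]
eef_rot: [1.0, 0.0, -0.012, 0.001]
ft_force: [-53.0, -2.2, 32.0]
width: 0.0001
```

step_arm:
  increments:
    - [[0.004,0,0],[0,0,0]]
    - [[0.007,0,0],[0,0,0]]
    - [[0.007,0,0],[0,0,0]]

```text
time: 39.9
ee_pos: [0.6986, -0.006, 0.0634]
eef_rot: [1.0, 0.001, -0.02, 0.002]
ft_force: [-44.5, -3.6, 27.8]
width: 0.0006
```

The stop is reached and force is rising, so I back off at once.

step_arm:
  increments:
    - [[-0.012,0,0],[0,0.02,0]]
    - [[-0.03,0,0],[0,0.04,0]]
    - [[-0.05,0,0],[0,0.04,0]]
    - [[-0.07,0,0],[0,0.04,0]]
    - [[-0.08,0,0],[0,0.04,0]]

```text
time: 40.4
ee_pos: [0.6179, -0.0063, 0.0672]
eef_rot: [1.0, 0.001, 0.0, 0.003]
ft_force: [0.2, 0.1, -0.1]
width: 0.0006
```

```bash
python3 -c "
from h import *
st();go((.60,-.0066,.30),0)"
```

```text
t 40.4 p [ 0.6179 -0.0063  0.0672] yaw 0.12 zdir [ 0.0001 -0.005  -1.    ] F [ 0.2196  0.1418 -0.0649] T [-0.0193 -0.0421 -0.0035] w 0.0006 q [ 0.5457  0.583  -0.8115  1.6166  0.46    1.1426 -1.9476]
inc [[-0.0179, 0.0015, -0.2328], [0.005, -0.0001, 0.0021]] len 0.234 rows 4.7 t 40.4
```

step_arm:
  increments:
    - [[0,0,-0.03],[0,0,0]]
    - [[0,0,-0.08],[0,0,0]]
    - [[0,0,-0.13],[0,0,0]]
    - [[-0.01,0,-0.18],[0.005,0,0]]
    - [[-0.018,0.001,-0.23],[0.005,0,0]]

```text
time: 40.9
ee_pos: [0.6, -0.006, 0.2982]
eef_rot: [1.0, 0.001, 0.001, -0.0]
ft_force: [1.6, -0.7, -0.5]
width: 0.0007
```

step_arm:
  increments:
    - [[-0.05,0.02,0],[0,0,0]]
    - [[-0.1,0.06,0],[0,0,0]]
    - [[-0.15,0.1,0],[0,0,0]]
    - [[-0.15,0.1,0],[0,0,0]]

```text
time: 41.3
ee_pos: [0.4484, -0.1085, 0.2985]
eef_rot: [1.0, 0.0, 0.001, 0.001]
ft_force: [0.6, 0.4, -1.1]
width: 0.0004
```

```bash
python3 - <<'E'
from h import *
st();snap('scene','scene28');snap('side','side28');snap('wrist','w28')
s=load('scene28');d=load('side28')
a=s['pixels'][160:360,300:540];b=d['pixels'][140:340,130:370];cv2.imwrite('pics/z31.png',cv2.resize(np.hstack([a,b]),(800,333)))
a=s['pixels'][272:332,308:388];b=d['pixels'][181:241,229:309];cv2.imwrite('pics/z32.png',cv2.resize(np.hstack([a,b]),(800,300)))
E
```

```text
t 41.3 p [ 0.4484 -0.1085  0.2985] yaw 0.01 zdir [ 0.002  -0.0014 -1.    ] F [ 0.6399  0.3762 -1.0883] T [-0.0046 -0.0443 -0.024 ] w 0.0004 q [ 1.0441 -0.0356 -0.867   1.7101 -0.0263  1.4523 -1.3901]
```

View pics/z31.png

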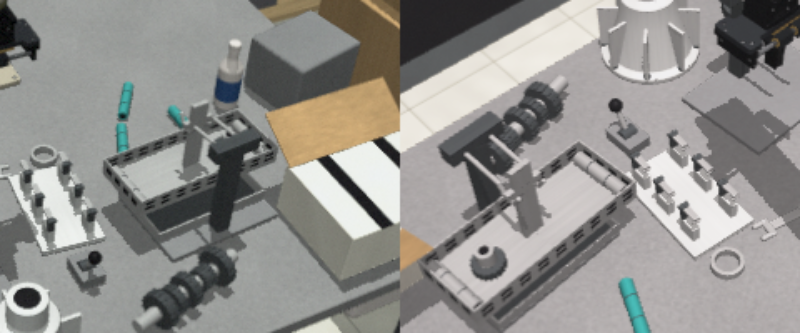

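View pics/z32.png

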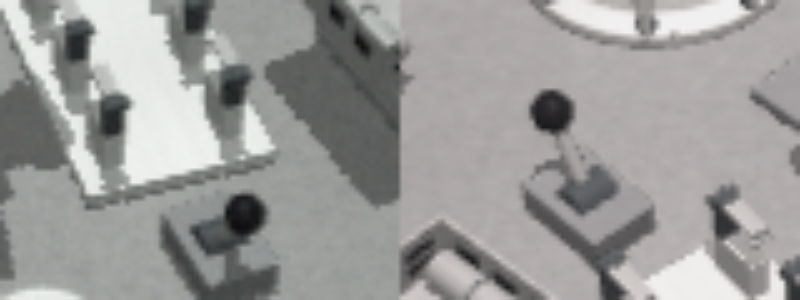

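View pics/w28.png

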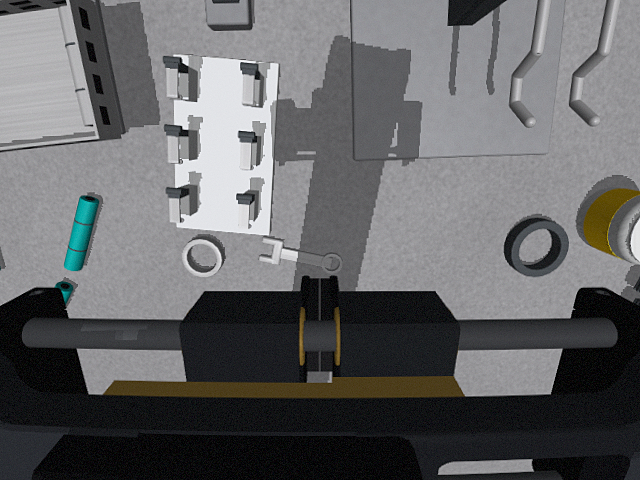

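View pics/scene28.png

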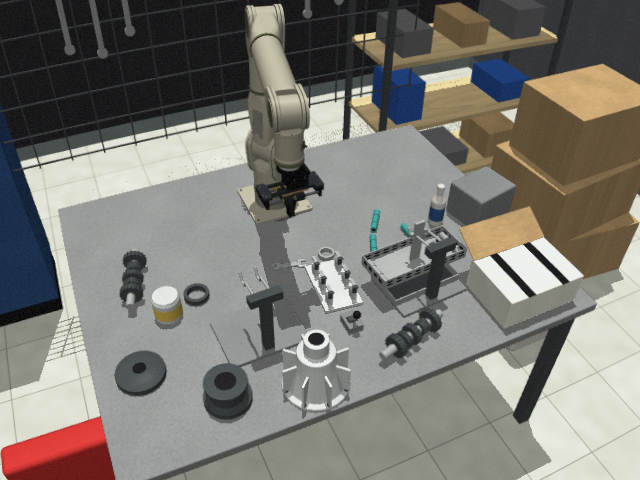

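```bash
python3 - <<'E'
from h import *
s=load('scene28');d=load('side28')
print(tri(s,(308+245/5,272+214/5),d,(229+152/5,181+110/5)))
E
```

```text
(array([ 0.721 , -0.0062,  0.072 ]), np.float64(0.004225804421782939))
```

```bash
python3 - <<'E'
from h import *
def blob(f,x0,y0,x1,y1):
    p=load(f)['pixels'][y0:y1,x0:x1].max(2); m=(p<50).astype(np.uint8); n,l,st_,c=cv2.connectedComponentsWithStats(m); 
    return [(c[i]+[x0,y0],st_[i][2:5]) for i in range(1,n) if st_[i][4]>25]
for f,b in(('scene26',(340,290,368,325)),('side26',(255,192,285,222)),('scene28',(340,300,372,330)),('side28',(245,190,275,220))):print(f,blob(f,*b))
go((.60,.0,.36),0)
E
```

```text
scene26 [(array([349. , 302.5]), array([ 7,  8, 44], dtype=int32))]
side26 [(array([269.8049, 211.5122]), array([ 7,  8, 41], dtype=int32))]
scene28 [(array([356.2609, 314.3261]), array([ 8,  8, 46], dtype=int32))]
side28 [(array([258.7949, 203.1282]), array([ 7,  8, 39], dtype=int32))]
inc [[0.1504, -0.1084, -0.061], [0.0023, -0.0025, -0.0015]] len 0.195 rows 3.9 t 41.45
```

step_arm:
  increments:
    - [[0.04,-0.03,-0.03],[0,0,0]]
    - [[0.08,-0.06,-0.06],[0,0,0]]
    - [[0.12,-0.09,-0.06],[0,0,0]]
    - [[0.15,-0.108,-0.06],[0,0,0]]
    - [[0.15,-0.108,-0.06],[0,0,0]]

```text
time: 41.95
ee_pos: [0.6029, 0.0071, 0.3554]
eef_rot: [1.0, 0.004, -0.001, -0.003]
ft_force: [-0.9, -0.3, -0.6]
width: 0.0006
```

```bash
python3 - <<'E'
from h import *
st();snap('wrist','w29')
w=load('w29');s=load('scene28');d=load('side28')
q=proj(w,(.722,-.006,.073)).astype(int);x0,y0=q-30
p=w['pixels'][max(y0,0):y0+60,x0:x0+60];cv2.imwrite('pics/z33.png',cv2.resize(p,(480,p.shape[0]*8)))
m=(p.max(2)<45).astype(np.uint8);n,l,S,c=cv2.connectedComponentsWithStats(m)
i=1+np.argmax(S[1:,4]);u=c[i]+[x0,max(y0,0)];print(q,u,S[i])
def solve(P):
    A=np.zeros((3,3));b=np.zeros(3)
    for cc,u in P:
        o,v=ray(cc,u);M=np.eye(3)-np.outer(v,v);A+=M;b+=M@o
    X=np.linalg.solve(A,b);return X,[(proj(cc,X)-u).round(1) for cc,u in P]
print(solve([(w,u),(s,(356.3,314.3)),(d,(258.8,203.1))]))
print(solve([(load('scene26'),(349,302.5)),(load('side26'),(269.8,211.5))]),solve([(s,(356.3,314.3)),(d,(258.8,203.1))]))
E
```

```text
t 41.95 p [0.6029 0.0071 0.3554] yaw 0.48 zdir [-0.0018  0.0057 -1.    ] F [-0.9254 -0.3435 -0.6373] T [0.058  0.0895 0.0015] w 0.0006 q [ 0.6168  0.4014 -0.9893  1.2471  0.328   1.6603 -1.8659]
[331 105] [331.5287 106.5115] [ 21  21  20  22 348]
(array([ 0.7204, -0.0058,  0.0729]), [array([0.2, 0.2]), array([0., 0.]), array([-0.1, -0. ])])
(array([ 0.6693, -0.0059,  0.0754]), [array([-0.1, -0. ]), array([-0.1,  0. ])]) (array([ 0.7202, -0.0059,  0.0729]), [array([-0., -0.]), array([-0.,  0.])])
```

View pics/z33.png

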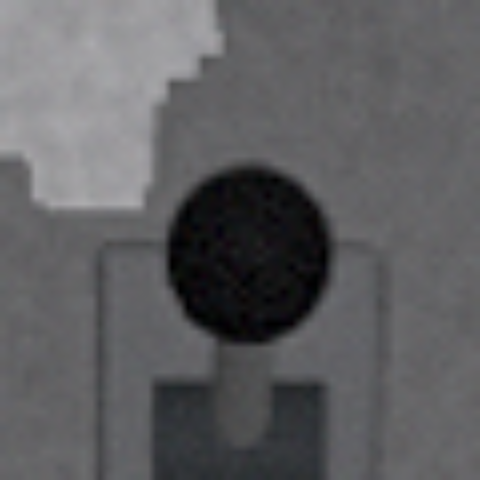

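```bash
python3 - <<'E'
from h import *
w=load('w26');w16=load('w16');w29=load('w29')
print(tri(w,(498+125/5,126+62/5),w16,(479+137/5,29+100/5)))
p=w29['pixels'][60:200,260:400];cv2.imwrite('pics/z34.png',cv2.resize(p,(700,560) if 0 else (560,560),interpolation=cv2.INTER_CUBIC))
E
```

```text
(array([ 0.693 , -0.0087,  0.0259]), np.float64(0.00043624984785851564))
```

View pics/z34.png

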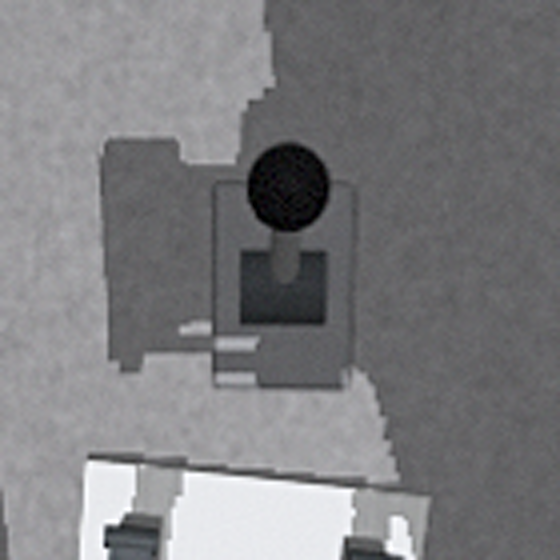

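```bash
python3 - <<'E'
from h import *
w=load('w29')
for z in(.0,.02,.025,.03,.035):
    a=onz(w,(331,105.5),z);b=onz(w,(331,156.75),z);c=onz(w,(330.75,123),z);e=onz(w,(330.75,140.75),z)
    print(z,'base',a[0],b[0],(a[0]+b[0])/2,'drum',c[0],e[0],(c[0]+e[0])/2)
E
```

```text
0.0 base 0.7282468297784274 0.6559693389798846 0.692108084379156 drum 0.704131767422356 0.6790862801318305 0.6916090237770932
0.02 base 0.7264842849353886 0.6569966217534596 0.6917404533444241 drum 0.7033000361174468 0.6792212756922662 0.6912606559048565
0.025 base 0.7260436487246289 0.6572534424468534 0.6916485455857411 drum 0.7030921032912196 0.6792550245823751 0.6911735639367973
0.03 base 0.7256030125138693 0.6575102631402472 0.6915566378270582 drum 0.7028841704649924 0.6792887734724841 0.6910864719687382
0.035 base 0.7251623763031095 0.6577670838336409 0.6914647300683752 drum 0.7026762376387651 0.6793225223625929 0.6909993800006791
```

```bash
python3 - <<'E'
from h import *
s=load('scene28');d=load('side28')
print('cone top',tri(s,(316,338),d,(278,122)));
for q in((250,160),(310,165),(279,186)):print('base side',onz(d,q,.01))
for q in((282,390),(350,380),(316,408)):print('base scene',onz(s,q,.0))
print('gear shaft ends',tri(s,(388,356),d,(226,190)),tri(s,(436,318),d,(0+185,0+235)))
E
```

```text
cone top (array([ 0.8491, -0.2007,  0.1999]), np.float64(0.0028218708891183377))
base side [ 0.9472 -0.1514  0.01  ]
base side [ 0.7889 -0.2842  0.01  ]
base side [ 0.7842 -0.1401  0.01  ]
base scene [ 0.8373 -0.2989  0.    ]
base scene [ 0.885 -0.105  0.   ]
base scene [ 0.9319 -0.2344  0.    ]
gear shaft ends (array([0.8709, 0.017 , 0.0338]), np.float64(0.015223068077493821)) (array([0.8034, 0.2237, 0.0362]), np.float64(0.019761239511674716))
```

View pics/side28.png

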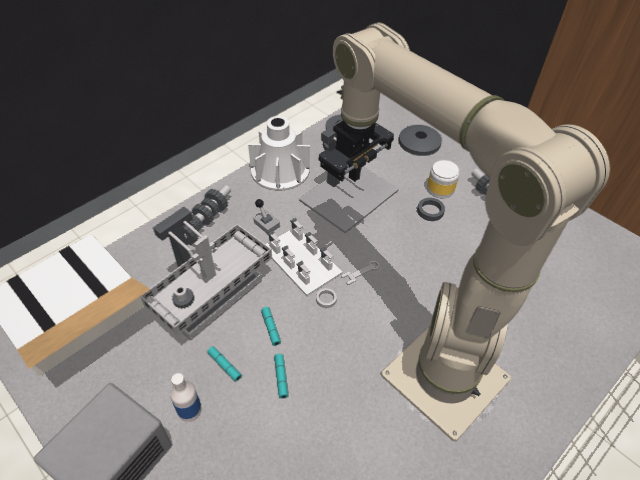

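View pics/w29.png

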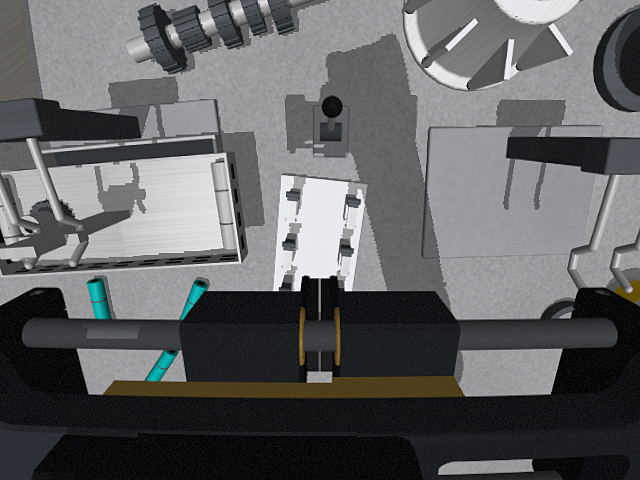

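The lever took over 40 N without moving further. The contact force direction puts its lean at about 0.54 rad, which fits it being fully over. The basket hangs level with both shafts and the gear in it, and the robot is clear, so I hand the job in.

```bash
python3 -c "
from h import *
print(r.close_job())"
```

```text
the job is handed in; nothing more can be done
None
```

The job is done and handed in at about 42 s of the 210 s allowed.

**What I did**
- I found two shafts (stations 1 and 2; station 3 was empty) and one gear, and saw no second gear in any view.
- I drew each shaft level out through its clip mouth and laid it along x in the basket. One shaft lies against each end wall.
- I set the gear in by its hub, while the basket still hung on the loading stand.
- I carried the loaded basket level to the drain stand without setting it down, and hung it on the hooks there.
- Only then did I push the dryer lever over, and moved the arm clear.

**Last checks**
- **Basket:** the last pictures show it hanging level on the drain hooks. Both shafts and the gear were in it right after hanging, and the gear and the shafts in view were still there at the end.
- **Bench:** the bystanders and the turquoise look-alikes looked untouched.
- **Lever:** it was hard against its stop. I measured 51 mm of knob-centre travel, against the stated 58 mm or so at the tip. I put the gap down to the knob centre sitting short of the tip.

**What disagreed or went less cleanly**
- **Force at the lever stop:** the wrist force briefly reached 53 N sideways plus 32 N upwards, about 62 N in all. The contact was at the fingertips.
- **Shaft 2:** it touched the back wall of station 1 at about 20 N before I backed off.
- **Carton flap:** on the first approach the basket's end overlapped the carton's flap corner in the pictures, with no force felt. I backed out and came in lower.

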